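# Nudge the hot bottle round the tray with the spoon

## Robot

A 7-joint arm with a two-finger parallel gripper is mounted at the origin on the work surface. World frame = base frame: x ahead of the robot, y to its left, z up, the work surface at z = 0. Lengths are in m, angles in rad, forces in N, time in s.
With the tool pointing down it reaches from about 0.4 to 0.85 m from the base axis. Payload 10.4 kg.
Tool frame: the origin (TCP) lies at the very end of the fingers, on their centre line; the grasp point (between the pads) lies 19 mm behind it; z points along the fingers, y is the line along which they close (so a half turn about z gives the same grasp; the last joint's range is limited). The gripper opens to 87 mm and grips with 3 to 60 N. Pads are 19 mm wide; open, the fingers measure 117 mm over their backs; the gripper's body (75 mm by 190 mm) begins 51 mm behind the grasp point.
Start: joints at [1.109, 0.332, -0.065, 1.46, 0.022, 1.35, -0.088], TCP at [0.266, -0.566, 0.223] pointing down, gripper open.
Joint ranges: [-2.6, 2.6], [-0.5, 2.12], [-1.47, 1.34], [0.16, 2.42], [-1.27, 4.41], [0.06, 2.06], [-2.6, 2.6]. Speed limits (rad/s): [2.22, 2.22, 2.79, 2.79, 3.14, 3.14, 3.14].

## Interface

Orientations are given as a unit quaternion [x, y, z, w].
In Python, from bench import status, camera, order gives the robot as it stands.
- The arm moves only by the tool jog_arm, never from a script. Its argument "plan" is a list of rows, each a list of 7 numbers: the turn, a rotation vector about the tool's x, y, z in rad, then the shift along the tool's x, y, z in mm, then the opening, from -1 (shut) to 1 (fully open). A call has 1 to 12 rows; each row is the pose to reach, as a shift and turn from the pose commanded when the call began, along the tool's axes at that moment; what a row does not reach only later rows make up. A row lasts 1/10 s, in which the tool goes at most 50 mm and 8.59 degrees, less where a joint would pass 70% of its speed; a pose out of reach is approached as far as the arm can. A call with a gripper value outside its range is refused whole. The fingers move at their own pace and stop on an object; "squeeze" is the grip in N (left out, the last holds). Time passes only in rows, so rows that repeat a pose let the fingers close. It gives the time, the measured TCP pose, the force, the opening and the grip force at its end, in the units of the state.
- status.read_state(): the state, without advancing time (a new reading comes with each control period).
- camera(name): name is "scene" or "top" or "wrist"; returns a dict with "image" (400x640x3 uint8, red, green, blue), "z_map" (400x640 float32, m along the optical axis (not along the pixel's ray), 0 where there is no reading), "fx", "fy", "cx", "cy" (pixels), "world_from_camera" (4x4, takes a point from camera to world coordinates); the wrist camera has in their place "mount" (4x4, takes a point from camera to tool coordinates, whose origin is the TCP and whose axes are the flange's). Camera axes: x right, y down, z forward; pixel columns grow to the right and rows downward; lengths in m; the calibration is good to about 2 mm. The wrist camera is an equidistant fisheye: a pixel r from the principal point sees the ray r / f radians off the axis. A picture is of the moment at which its call begins: read the wrist's pose just before it.
- order.close_job(): hands the job in; it is judged then, once.
The state is a dict: "time": time; "joint_positions": joint angles; "joint_vel": joint speeds; "joint_torque": joint torques, N m; "ee_pos": TCP position; "eef_rot": TCP orientation; "ft_force": force on the tool from outside, world axes, zero at the start; "torque": the same for the moment, N m; "width": finger opening in m; "grip_force": force on a finger pad.
Only numpy, scipy, OpenCV 4.12 (cv2) and the standard library are available. Lean on these libraries where they do the work, as an engineer would, in place of code of your own. Each camera call takes 0.05 s, during which the arm holds its last target. There are 200 camera calls.

## Task

The sippy bottle on its gliding dolly is hot from the steriliser, so take the teal spoon out of its stand and, pressing lightly with the side of the spoon's head against the outside of the dolly's round rim only (never the gripper, never from on top), steer it round the curved front of the tray insert and park it, upright and still, fully on the round yellow mat. Keep the spoon on the rim and the dolly moving without a break for at least five seconds of the way, pressing with less than about 5 N; do not let it bump the tray, shoot off or tip, and leave everything else alone. Finish holding the spoon up in the air, clear of everything.

Things in the scene. Friction and masses are not known exactly. Their poses are not given: they have to be found in the camera images.
- dolly: Loose peach bottle dolly, glass sippy bottle clipped in. Rim: upright cylinder, radius 50 mm, 8 to 44 mm up, soft silicone (friction 0.4). Bottle radius 33 mm. On 4 slippery nylon glides (36 mm circle), about 0.9 kg +-30 %: a push of 1 to 2 N keeps it gliding; let go at 0.1 m/s it glides on some 7 mm. Veers off sideways unless pushed through its centre. Origin: centre of underside, z up.
- dolly_spout (a point): Tip of the teal spout on the dolly's bottle, 12 mm off the dolly's axis and 114 mm above the surface.
- mat: Flat printed round mat, yellow with a white centre, radius 70 mm, 1 mm thin and no obstacle (only a marking). Origin at its centre. The dolly is fully on it when the centres are less than 20 mm apart. It lies on the other side (left or right) of the tray from the dolly.
- spoon: Teal dipper spoon, 175 mm long, 90 g, loose, standing upright, head down, in its stand. Head: round cylinder of radius 13 mm from 0 to 55 mm above the origin; thin neck (radius 6 mm) to 90 mm; square 16 x 16 mm handle from 90 to 175 mm, its sides along the body's x and y. Origin: centre of the head's flat underside; z runs up along the handle.
- stand: White fixed spoon stand: 60 x 60 mm foot 6 mm thick, and a square well, 46 mm outside, 30 mm inside, its top 56 mm above the surface. The spoon's underside rests on the foot, 6 mm up. Pull the spoon straight up. Origin: centre of its underside.
- tray: Fixed mint tray insert, lip 16 mm thick, its top 30 mm up. Front lip (tray's -x, towards the robot): half an ellipse about the origin, 110 mm to the front, 165 mm to each side (lip's centre line; outer face 8 mm beyond); straight back edge 90 mm behind. Origin: ellipse centre, on the surface. Two plates stand on it. The free way past it is in front, between it and the robot.
- plate_low: Lower melamine plate of the stack, blue, radius 76 mm, 15 mm high, on the tray's 6 mm floor; loose; leave alone.
- plate_top: Upper melamine plate, terracotta-coloured, radius 76 mm, 15 mm high, on the lower one; loose; leave alone.
- pillbox: White pill organiser with seven flap lids, 50 x 160 x 28 mm, loose, at the back right; leave alone. Origin: centre of its underside.
- snackcup: Orange open cup, radius 40 mm, 70 mm high, loose, at the near right; leave alone.
- tin: White and blue tin with a green lid, radius 46 mm, 103 mm high, loose, at the back left; leave alone.

How it is judged:
By the outcome, as a careful person would: the job done as asked, in the order asked, and still so for the second after the job is handed in, while the arm keeps its last pose, push and grip.
It also fails if it takes over 64 s, if anything falls off the work surface, if the arm or the gripper's body presses on something with over 40 N, if the wrist force passes 120 N, or if a joint passes its speed limit or range.

## Working session

There is one attempt and no reset: what is moved stays moved. The work goes in short steps, Python scripts to look and compute and a tool call to move; the robot and the scene stay as the last step left them, time stands still between calls to the robot, and variables do not carry over. Pictures are saved under pics/ and viewed, at most 10 in all, crops included, and the job is handed in when it is done.

Besides the shell and the picture viewer there is one more tool, called after "Request:" as name(argument=value, ...), one argument or row to a line, values as JSON. jog_arm: Moves the arm, as the interface text tells. Its arguments: {"type":"object","properties":{"plan":{"type":"array"},"squeeze":{"type":"number"}},"required":["plan"]}

```bash
mkdir -p pics; ls; python3 - <<'E'
from bench import status,camera
import cv2,numpy as np
s=status.read_state();print({k:np.round(v,3) for k,v in s.items()})
a=[]
for n in("scene","top"):
    c=camera(n);a.append(c)
    np.savez(f"{n}0.npz",**c)
    cv2.imwrite(f"pics/{n}0.png",c["image"][:,:,::-1]);print(n,c["fx"],c["cx"],c["cy"],np.round(c["world_from_camera"],3))
E
```

```text
pics
{'time': np.float64(0.0), 'joint_positions': array([ 1.109,  0.333, -0.065,  1.461,  0.022,  1.35 , -0.089]), 'joint_vel': array([ 0.   ,  0.   , -0.001, -0.001, -0.002,  0.003, -0.   ]), 'joint_torque': array([ 0.0000e+00, -6.2326e+01,  2.5000e-02, -3.8990e+01, -6.1000e-02,
        4.0000e-02,  0.0000e+00]), 'ee_pos': array([ 0.265, -0.565,  0.222]), 'eef_rot': array([ 0.976,  0.218, -0.   , -0.001]), 'ft_force': array([-0.058, -0.498, -0.469]), 'torque': array([-0.004, -0.019,  0.032]), 'grip_force': np.float64(0.0), 'width': np.float64(0.087)}
scene 372.89849825824615 325.9003576418257 201.54815301098174 [[-0.456  0.584 -0.672  1.277]
 [ 0.89   0.282 -0.359  0.369]
 [-0.02  -0.761 -0.648  0.784]
 [ 0.     0.     0.     1.   ]]
top 397.2799419837921 317.0673159927843 203.8222641032223 [[ 0.01  -0.985  0.171  0.333]
 [-1.    -0.007  0.018 -0.043]
 [-0.016 -0.171 -0.985  1.287]
 [ 0.     0.     0.     1.   ]]
```

View pics/scene0.png

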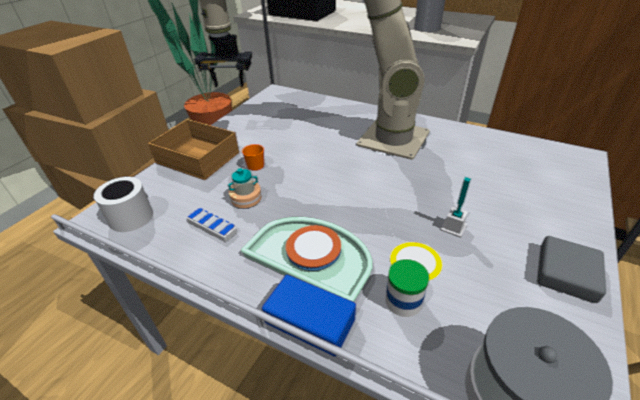

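View pics/top0.png

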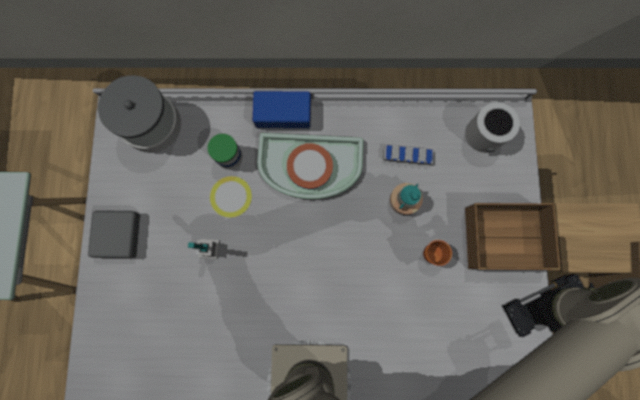

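The scene view shows the dolly at (244,192), the tray at (310,250), the mat at (415,262) and the spoon in its stand at (458,205). In the top view the dolly is at (406,200), the mat at (231,197), the tray at (311,165), the stand at (208,247) and the snack cup at (437,252).

```bash
cat > h.py <<'E'
import numpy as np,cv2
from scipy.optimize import least_squares
def load(n): return dict(np.load(n))
def rays(c,uv):
    uv=np.asarray(uv,float).reshape(-1,2);W=c["world_from_camera"]
    d=np.c_[(uv[:,0]-c["cx"])/c["fx"],(uv[:,1]-c["cy"])/c["fy"],np.ones(len(uv))]
    return W[:3,3],d@W[:3,:3].T
def plane(c,uv,z):
    o,d=rays(c,uv);return o+d*((z-o[2])/d[:,2])[:,None]
def cloud(c):
    v,u=np.mgrid[:400,:640];o,d=rays(c,np.c_[u.ravel(),v.ravel()])
    P=o+d*c["z_map"].reshape(-1,1);return P.reshape(400,640,3)
def mask(c,lo,hi,box):
    h=cv2.cvtColor(c["image"],cv2.COLOR_RGB2HSV);m=cv2.inRange(h,np.array(lo),np.array(hi))
    k=np.zeros_like(m);x0,y0,x1,y1=box;k[y0:y1,x0:x1]=1;return (m*k)>0
def circ(P,r=None):
    f=lambda p:np.hypot(P[:,0]-p[0],P[:,1]-p[1])-(r or p[2])
    return least_squares(f,[*P[:,:2].mean(0),.05],loss="soft_l1",f_scale=.002).x
E
python3 - <<'E'
from h import *
T=load("top0.npz");S=load("scene0.npz")
for n,c,bx in(("T",T,dict(mat=(200,170,262,225),dol=(380,175,435,225),sp=(180,230,230,265),cup=(415,235,460,270),tray=(250,125,370,205),st=(190,230,230,265))),
           ("S",S,dict(mat=(380,235,450,290),dol=(220,160,270,212),sp=(445,170,475,225),cup=(235,140,270,175),tray=(235,210,380,300),st=(435,195,475,240)))):
    P=cloud(c)
    m=mask(c,(22,120,120),(34,255,255),bx["mat"]);
    cnt=max(cv2.findContours(m.astype(np.uint8),0,1)[0],key=cv2.contourArea)[:,0]
    print(n,"mat",circ(plane(c,cnt,.001)), "z",np.median(P[m][:,2]))
    m=mask(c,(4,50,90),(18,170,255),bx["dol"]);Q=P[m];Q=Q[(Q[:,2]>.004)&(Q[:,2]<.06)]
    R=Q[(Q[:,2]>.012)&(Q[:,2]<.04)]
    print(n,"dolly",len(Q),len(R),circ(R,.05)[:2] if len(R)>8 else"", "ztop",np.percentile(Q[:,2],95),"box",Q.min(0),Q.max(0))
    m=mask(c,(80,90,40),(98,255,255),bx["sp"]);Q=P[m];Q=Q[Q[:,2]>.05];
    for a,b in((.09,.13),(.13,.17),(.172,.2)):
        q=Q[(Q[:,2]>a)&(Q[:,2]<=b)];print(n,"spoon",a,len(q),q.mean(0).round(4) if len(q) else "")
    print(n,"spoon ztop",Q[:,2].max())
    m=mask(c,(80,90,40),(98,255,255),bx["dol"]);Q=P[m];print(n,"spout",Q[Q[:,2].argmax()],"ztop",Q[:,2].max())
    m=mask(c,(3,150,90),(15,255,255),bx["cup"]);Q=P[m];Q=Q[Q[:,2]>.03];print(n,"cup",circ(Q,.04)[:2])
    m=mask(c,(60,15,100),(90,140,255),bx["tray"]);Q=P[m];Q=Q[(Q[:,2]>.024)&(Q[:,2]<.036)]
    def f(p):
        ca,sa=np.cos(p[2]),np.sin(p[2]);x=(Q[:,0]-p[0])*ca+(Q[:,1]-p[1])*sa;y=-(Q[:,0]-p[0])*sa+(Q[:,1]-p[1])*ca
        e=np.where(x<0,(np.hypot(x/.11,y/.165)-1)*.13,np.minimum(abs(abs(y)-.165),abs(x-.09)));return e
    print(n,"tray",len(Q),(r:=least_squares(f,[.52+.1,0,0],loss="soft_l1",f_scale=.005)).x,np.abs(r.fun).mean(),Q.min(0),Q.max(0))
    x0,y0,x1,y1=bx["st"];Q=P[y0:y1,x0:x1].reshape(-1,3);Q=Q[(Q[:,2]>.05)&(Q[:,2]<.062)]
    if len(Q)>10:print(n,"stand top",len(Q),Q[:,:2].mean(0),cv2.minAreaRect((Q[:,:2]*1000).astype(np.float32)))
E
```

```text
T mat [0.57931894 0.26674083 0.06501031] z 0.0008802192746865112
T dolly 306 61 [ 0.57103826 -0.30691463] ztop 0.0478275143128592 box [ 0.52099695 -0.35459939  0.01620739] [ 0.61794676 -0.25616021  0.05495209]
T spoon 0.09 3 [0.4035 0.3204 0.1078]
T spoon 0.13 5 [0.4045 0.3206 0.1427]
T spoon 0.172 27 [0.4056 0.3259 0.1803]
T spoon ztop 0.1851586371192293
T spout [ 0.33281106 -0.04345932  1.28744808] ztop 1.2874480817183398
T cup [ 0.40206881 -0.38758193]
T tray 1132 [ 0.68736488  0.00460199 -0.04659935] 0.0035165000353612422 [ 0.57031541 -0.17068637  0.02400103] [0.79022736 0.17574617 0.03585792]
T stand top 151 [0.4067602  0.32497068] ((407.38909912109375, 326.90338134765625), (46.62450408935547, 45.88059616088867), 86.36443328857422)
S mat [0.57976883 0.2676795  0.06520667] z 0.0019490684790894885
S dolly 431 179 [ 0.57012525 -0.30610773] ztop 0.04700285605171162 box [ 0.38646116 -0.50348606  0.00407264] [ 0.62316591 -0.25325663  0.05642668]
S spoon 0.09 48 [0.4153 0.3304 0.1126]
S spoon 0.13 57 [0.4159 0.3307 0.1507]
S spoon 0.172 37 [0.4113 0.3302 0.1799]
S spoon ztop 0.7837138863326479
S spout [ 0.56192574 -0.31922789  0.11671691] ztop 0.11671691438155973
S cup [ 0.40012872 -0.39106523]
S tray 1551 [ 0.69144387  0.00691688 -0.0411125 ] 0.003394044282662662 [ 0.57386805 -0.16958227  0.02402032] [0.79086876 0.17827658 0.03395512]
S stand top 160 [0.41422719 0.3293076 ] ((409.7404479980469, 329.3134460449219), (45.57038497924805, 49.823516845703125), 85.57392120361328)
```

```bash
cat >> h.py <<'E'
from scipy.spatial.transform import Rotation as Ro
def totool(q,dw): return Ro.from_quat(q).inv().apply(dw)*1000
E
python3 - <<'E'
from h import *
from bench import status
s=status.read_state();q=s["eef_rot"];p=s["ee_pos"];print(Ro.from_quat(q).as_matrix().round(3))
print(totool(q,np.array([.55,-.15,.32])-p).round(0))
E
```

```text
[[ 0.905  0.425 -0.001]
 [ 0.425 -0.905  0.001]
 [-0.    -0.001 -1.   ]]
[ 434. -255.  -98.]
```

Request:
jog_arm(
  plan=[
    [0, 0, 0.48, 434, -255, -98, 1],
    [0, 0, 0.48, 434, -255, -98, 1],
    [0, 0, 0.48, 434, -255, -98, 1],
    [0, 0, 0.48, 434, -255, -98, 1],
    [0, 0, 0.48, 434, -255, -98, 1],
    [0, 0, 0.48, 434, -255, -98, 1],
    [0, 0, 0.48, 434, -255, -98, 1],
    [0, 0, 0.48, 434, -255, -98, 1],
    [0, 0, 0.48, 434, -255, -98, 1],
    [0, 0, 0.48, 434, -255, -98, 1],
    [0, 0, 0.48, 434, -255, -98, 1],
  ],
)

```text
time: 1.2
ee_pos: [0.5523, -0.1448, 0.3211]
eef_rot: [1.0, -0.017, 0.001, -0.001]
ft_force: [-0.4, -0.8, 0.7]
width: 0.0872
grip_force: 0.0
```

```bash
python3 - <<'E'
from h import *
from bench import status
s=status.read_state();q=s["eef_rot"];p=s["ee_pos"];print(s["time"],p,Ro.from_quat(q).as_matrix().round(3))
print(totool(q,np.array([.410,.290,.29])-p).round(0))
E
```

```text
1.2 [ 0.55228895 -0.14484997  0.32113119] [[ 0.999 -0.035  0.001]
 [-0.035 -0.999  0.002]
 [ 0.001 -0.002 -1.   ]]
[-157. -430.   32.]
```

Request:
jog_arm(
  plan=[
    [0, 0, 0, -157, -430, 32, 1],
    [0, 0, 0, -157, -430, 32, 1],
    [0, 0, 0, -157, -430, 32, 1],
    [0, 0, 0, -157, -430, 32, 1],
    [0, 0, 0, -157, -430, 32, 1],
    [0, 0, 0, -157, -430, 32, 1],
    [0, 0, 0, -157, -430, 32, 1],
    [0, 0, 0, -157, -430, 32, 1],
    [0, 0, 0, -157, -430, 32, 1],
    [0, 0, 0, -157, -430, 32, 1],
    [0, 0, 0, -157, -430, 32, 1],
    [0, 0, 0, -157, -430, 32, 1],
  ],
)

```text
time: 2.4
ee_pos: [0.4115, 0.2843, 0.2882]
eef_rot: [1.0, -0.021, -0.0, 0.0]
ft_force: [0.8, -0.4, 0.4]
width: 0.0867
grip_force: 0.0
```

```bash
python3 - <<'E'
from h import *
from bench import status,camera
s=status.read_state();c=camera("wrist");np.savez("w1.npz",q=s["eef_rot"],p=s["ee_pos"],**c)
print(s["time"],s["ee_pos"],np.round(s["joint_vel"],2),c["fx"],c["cx"],c["cy"],c["mount"].round(3))
cv2.imwrite("pics/w1.png",c["image"][:,:,::-1])
E
```

```text
2.4 [0.41149155 0.28434892 0.28824256] [ 0.02 -0.01  0.02 -0.   -0.   -0.   -0.  ] 309.70691628693146 320.41638319010866 197.85740814595573 [[ 0.    -0.957 -0.289  0.079]
 [ 1.     0.     0.    -0.   ]
 [-0.    -0.289  0.957 -0.161]
 [ 0.     0.     0.     1.   ]]
```

View pics/w1.png

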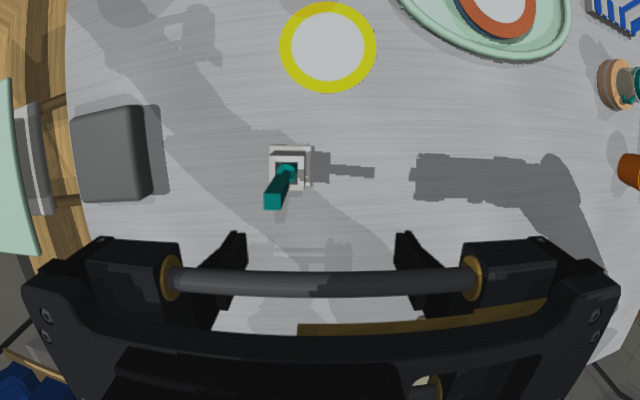

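The wrist view shows the stand at (291,170). The spoon's handle top is a bright teal square at about (272,200), nearly parallel to the image edges.

```bash
cat >> h.py <<'E'
def wrays(c,uv):
    uv=np.asarray(uv,float).reshape(-1,2);x=uv-[c["cx"],c["cy"]];r=np.hypot(*x.T);th=r/c["fx"]
    d=np.c_[x/np.maximum(r,1e-6)[:,None]*np.sin(th)[:,None],np.cos(th)]
    R=Ro.from_quat(c["q"]).as_matrix();M=c["mount"]
    return c["p"]+R@M[:3,3], d@(R@M[:3,:3]).T, d
def wplane(c,uv,z):
    o,d,_=wrays(c,uv);return o+d*((z-o[2])/d[:,2])[:,None]
E
python3 - <<'E'
from h import *
c=load("w1.npz");v,u=np.mgrid[:400,:640];uv=np.c_[u.ravel(),v.ravel()]
o,d,dc=wrays(c,uv);P=(o+d*(c["z_map"].reshape(-1,1)/dc[:,2:])).reshape(400,640,3)
m=mask(c,(80,90,40),(98,255,255),(250,150,310,220));Q=P[m]
t=m&(P[:,:,2]>.172)&(P[:,:,2]<.19)
print("ztop",np.percentile(Q[:,2],[50,95,99]),t.sum())
V=cv2.cvtColor(c["image"],cv2.COLOR_RGB2HSV)[:,:,2]
k=cv2.morphologyEx(t.astype(np.uint8),cv2.MORPH_OPEN,np.ones((3,3)))
zt=np.median(P[k>0][:,2]);print("zt",zt, V[190:212:3,262:284:3])
cn=max(cv2.findContours(k,0,1)[0],key=cv2.contourArea)[:,0]
W=wplane(c,cn,zt);print(cv2.minAreaRect((W[:,:2]*1000).astype(np.float32)))
for a,b in((.1,.12),(.12,.14),(.14,.16)):
    q=Q[(Q[:,2]>a)&(Q[:,2]<b)];print(a,len(q),q.mean(0).round(4),q.min(0).round(4),q.max(0).round(4))
# stand top
B=P[140:200,260:325].reshape(-1,3);B=B[(B[:,2]>.05)&(B[:,2]<.06)];print("stand",np.median(B[:,2]),cv2.minAreaRect((B[:,:2]*1000).astype(np.float32)))
# triangulate handle top between wrist and top/scene
T=load("top0.npz");S=load("scene0.npz")
wc=cn.mean(0)
def top(cc,bx):
    m=mask(cc,(80,90,40),(98,255,255),bx);y,x=np.nonzero(m);return m
PT=cloud(T);mT=top(T,(180,230,230,265))&(PT[:,:,2]>.174)&(PT[:,:,2]<.3);y,x=np.nonzero(mT);ut=[x.mean(),y.mean()]
o1,d1,_=wrays(c,[wc]);o2,d2=rays(T,[ut]);A=np.c_[d1[0],-d2[0]];l=np.linalg.lstsq(A,o2-o1,rcond=None)[0];print("tri",o1+d1[0]*l[0],o2+d2[0]*l[1])
E
```

```text
ztop [0.15017119 0.18081618 0.18131569] 328
zt 0.1799755687989315 [[151  97  49  48  49  49  49  38]
 [146  87  85  83  82  78  62  38]
 [145 115 115 115 116 116  87  36]
 [149 115 115 115 115 115  92  43]
 [143 114 115 115 115 114  94  93]
 [148 115 115 115 115 115  94 122]
 [149 115 116 114 114 115 102 134]
 [150 150 150 151 144 136 136 138]]
((409.1981506347656, 329.0026550292969), (16.54743003845215, 17.34834861755371), 87.80614471435547)
0.1 69 [0.4146 0.3276 0.1093] [0.4049 0.3212 0.1001] [0.4169 0.3358 0.1195]
0.12 69 [0.4153 0.3276 0.1318] [0.4036 0.3211 0.1224] [0.4165 0.3356 0.14  ]
0.14 87 [0.4148 0.3273 0.1514] [0.4016 0.3207 0.1401] [0.4166 0.3357 0.16  ]
stand 0.055252617115296165 ((407.7561340332031, 329.55120849609375), (45.44401931762695, 46.591636657714844), 85.83653259277344)
tri [0.40583264 0.33063242 0.16971076] [0.40630532 0.32952549 0.16937257]
```

Request:
jog_arm(
  plan=[
    [0, 0, 0, -4.5, -44, 0, 1],
    [0, 0, 0, -4.5, -44, 0, 1],
    [0, 0, 0, -4.5, -44, 50, 1],
    [0, 0, 0, -4.5, -44, 90, 1],
    [0, 0, 0, -4.5, -44, 125, 1],
    [0, 0, 0, -4.5, -44, 151, 1],
    [0, 0, 0, -4.5, -44, 151, 1],
    [0, 0, 0, -4.5, -44, 151, -1],
    [0, 0, 0, -4.5, -44, 151, -1],
    [0, 0, 0, -4.5, -44, 151, -1],
    [0, 0, 0, -4.5, -44, 151, -1],
    [0, 0, 0, -4.5, -44, 151, -1],
  ],
  squeeze=50,
)

```text
time: 3.65
ee_pos: [0.4086, 0.3298, 0.1381]
eef_rot: [1.0, -0.021, 0.0, -0.0]
ft_force: [0.1, -0.5, 0.0]
width: 0.0554
grip_force: 0.0
```

Request:
jog_arm(
  plan=[
    [0, 0, 0, 0, 0, 0, -1],
    [0, 0, 0, 0, 0, 0, -1],
    [0, 0, 0, 0, 0, 0, -1],
    [0, 0, 0, 0, 0, 0, -1],
    [0, 0, 0, 0, 0, 0, -1],
    [0, 0, 0, 0, 0, 0, -1],
    [0, 0, 0, 0, 0, 0, -1],
    [0, 0, 0, 0, 0, 0, -1],
    [0, 0, 0, 0, 0, 0, -1],
  ],
  squeeze=50,
)

```text
time: 4.55
ee_pos: [0.4083, 0.3297, 0.1375]
eef_rot: [1.0, -0.021, 0.0, 0.0]
ft_force: [-0.3, -0.0, 0.2]
width: 0.0159
grip_force: 50.0
```

Request:
jog_arm(
  plan=[
    [0, 0, 0, 0, 0, -20, -1],
    [0, 0, 0, 0, 0, -50, -1],
    [0, 0, 0, 0, 0, -90, -1],
    [0, 0, 0, 0, 0, -130, -1],
    [0, 0, 0, 0, 0, -150, -1],
    [0, 0, 0, 0, 0, -150, -1],
    [0, 0, 0, 0, 0, -150, -1],
  ],
)

```text
time: 5.25
ee_pos: [0.4082, 0.3296, 0.2871]
eef_rot: [1.0, -0.021, 0.0, 0.0]
ft_force: [-0.7, 0.4, -1.2]
width: 0.0159
grip_force: 50.0
```

```bash
python3 - <<'E'
from h import *
from bench import status,camera
s=status.read_state();q=s["eef_rot"];p=s["ee_pos"];print(s["time"],p,s["width"],s["ft_force"])
S=camera("scene");np.savez("scene1.npz",**S);P=cloud(S)
o,d=rays(S,[[0,0]])
m=mask(S,(80,90,30),(98,255,255),(400,80,560,240));Q=P[m]
for z in np.arange(.14,.33,.02):
    k=Q[(Q[:,2]>z)&(Q[:,2]<z+.02)]
    if len(k):print(round(z,2),len(k),k.mean(0).round(4))
print("zmin",np.percentile(Q[:,2],[1,3]))
print(totool(q,np.array([.50,-.1,p[2]])-p).round(0))
y,x=np.nonzero(m);cv2.imwrite("pics/sp1.png",cv2.resize(S["image"][80:240,400:560,::-1],(480,480)))
E
```

```text
5.25 [0.40822641 0.32956939 0.28706735] 0.01586721189676192 [-0.65614678  0.41128293 -1.20005837]
0.14 4 [0.417  0.3354 0.1588]
0.16 52 [0.4183 0.3317 0.1705]
0.18 53 [0.4187 0.3314 0.19  ]
0.2 69 [0.4153 0.3314 0.2095]
0.22 22 [0.4125 0.3303 0.2281]
0.24 28 [0.4156 0.3303 0.2514]
0.26 39 [0.4157 0.3308 0.2703]
0.28 48 [0.4155 0.3297 0.291 ]
0.3 64 [0.4156 0.33   0.3105]
0.32 52 [0.4145 0.3301 0.3283]
zmin [0.16058892 0.16420712]
[109. 425.   0.]
```

View pics/sp1.png

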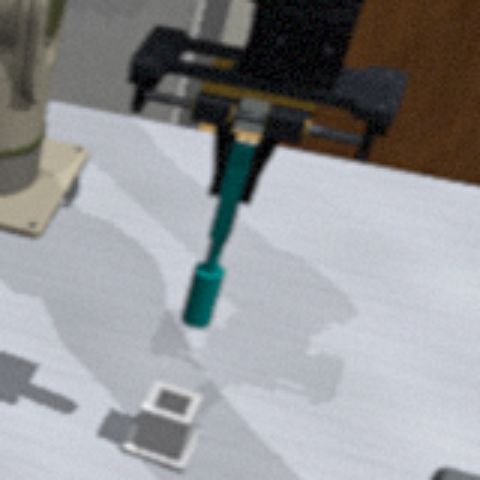

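The spoon hangs upright in the gripper, with its head at (203,295) in the crop and clear of the stand. Next I carry it to the staging place behind the dolly.

```bash
cat > plan.py <<'E'
from h import *
C0=np.array([.5706,-.3065]);M=np.array([.5795,.267]);L=.063;KR=.66/.063
mid=np.array([.487,-.01])
A=np.array([2*(mid-C0),2*(M-C0)]);b=np.array([mid@mid-C0@C0,M@M-C0@C0]);O=np.linalg.solve(A,b);R=np.linalg.norm(C0-O)
def ahead(C,la):
    a=np.arctan2(*(C-O)[::-1])%(2*np.pi);aM=np.arctan2(*(M-O)[::-1])%(2*np.pi)
    a2=a-la/R            # runs from -y to +y, seen from O (x beyond): angle falls
    if a2<aM: return M
    return O+R*np.array([np.cos(a2),np.sin(a2)])
def u(t): return np.array([np.cos(t),np.sin(t)])
def wrap(x): return (x+np.pi)%(2*np.pi)-np.pi
def heading(C,la=.05):
    g=ahead(C,la)-C; return np.arctan2(g[1],g[0])
def step(C,th,ds):
    e=wrap(heading(C)-th); dl=np.clip(-e/(KR*.05)*.8,-.6,.6)
    Cn=C+ds*(np.cos(dl)*u(th)+.34*np.sin(dl)*u(th+np.pi/2)); thn=th-KR*np.sin(dl)*ds
    return Cn,thn
E
python3 - <<'E'
from plan import *
from bench import status
s=status.read_state();q=s["eef_rot"];p=s["ee_pos"]
print(O,R,heading(C0))
C=C0.copy();th=heading(C0)-.0
d=9
tr=M*0
for i in range(230):
    C,th=step(C,th,.003)
    if i%20==0: print(i,C.round(4),round(th,3),(C-L*u(th)).round(4),np.linalg.norm(C-M).round(4))
    if np.linalg.norm(C-M)<.003:print(i);break
th=heading(C0);st=C0-.078*u(th);print("stage",st,th)
print("from waypoint:",totool(q,np.array([*st,.287])-[.50,-.10,.287]).round(0))
E
```

```text
[ 0.99679828 -0.026295  ] 0.5100586390567062 2.1033785507804406
0 [ 0.5691 -0.3039] 2.103 [ 0.6011 -0.3582] 0.571
20 [ 0.5381 -0.2527] 2.057 [ 0.5676 -0.3084] 0.5214
40 [ 0.5098 -0.2016] 1.911 [ 0.5308 -0.261 ] 0.4737
60 [ 0.4897 -0.1477] 1.724 [ 0.4993 -0.21  ] 0.4243
80 [ 0.4803 -0.0902] 1.571 [ 0.4803 -0.1532] 0.3707
100 [ 0.4802 -0.0308] 1.476 [ 0.4742 -0.0935] 0.3139
120 [0.4856 0.0286] 1.409 [ 0.4754 -0.0336] 0.2562
140 [0.4946 0.0874] 1.32 [0.479  0.0263] 0.1987
160 [0.5085 0.1446] 1.192 [0.4852 0.086 ] 0.1415
180 [0.5296 0.1992] 1.048 [0.4981 0.1446] 0.0842
200 [0.558  0.2503] 0.903 [0.519  0.2009] 0.0272
220 [0.5872 0.2926] 0.564 [0.534  0.2589] 0.0267
stage [ 0.61020525 -0.37369691] 2.1033785507804406
from waypoint: [121. 269.   0.]
```

Request:
jog_arm(
  plan=[
    [0, 0, 0, 109, 425, 0, -1],
    [0, 0, 0, 109, 425, 0, -1],
    [0, 0, 0, 109, 425, 0, -1],
    [0, 0, 0, 109, 425, 0, -1],
    [0, 0, 0, 109, 425, 0, -1],
    [0, 0, 0, 109, 425, 0, -1],
    [0, 0, 0, 109, 425, 0, -1],
    [0, 0, 0, 109, 425, 0, -1],
    [0, 0, 0, 109, 425, 0, -1],
    [0, 0, 0, 109, 425, 0, -1],
    [0, 0, 0, 109, 425, 0, -1],
  ],
)

```text
time: 6.4
ee_pos: [0.4991, -0.0999, 0.2859]
eef_rot: [1.0, -0.021, -0.001, -0.0]
ft_force: [-0.3, 1.0, -0.7]
width: 0.0159
grip_force: 50.0
```

Request:
jog_arm(
  plan=[
    [0, 0, 0, 42, 43, 0, -1],
    [0, 0, 0, 80, 82, 0, -1],
    [0, 0, 0, 120, 120, 0, -1],
    [0, 0, 0, 150, 155, 0, -1],
    [0, 0, 0, 160, 190, 0, -1],
    [0, 0, 0, 150, 225, 0, -1],
    [0, 0, 0, 132, 255, 0, -1],
    [0, 0, 0, 121, 269, 0, -1],
    [0, 0, 0, 121, 269, 0, -1],
    [0, 0, 0, 121, 269, 30, -1],
    [0, 0, 0, 121, 269, 50, -1],
    [0, 0, 0, 121, 269, 50, -1],
  ],
)

```text
time: 7.6
ee_pos: [0.6094, -0.3697, 0.2342]
eef_rot: [1.0, -0.019, -0.002, -0.002]
ft_force: [-0.2, 0.2, -1.8]
width: 0.016
grip_force: 50.0
```

```bash
cat >> plan.py <<'E'
from bench import status,camera
def dolly(n="scene",save=None):
    c=camera(n);P=cloud(c);h=cv2.cvtColor(c["image"],cv2.COLOR_RGB2HSV)
    m=cv2.inRange(h,np.array((4,50,90)),np.array((18,170,255)))>0
    w=(P[:,:,2]>.012)&(P[:,:,2]<.04)&(P[:,:,0]>.38)&(P[:,:,0]<.72)&(abs(P[:,:,1])<.4)&m
    k,lab,stt,_=cv2.connectedComponentsWithStats(cv2.dilate(w.astype(np.uint8),np.ones((5,5))))
    i=1+stt[1:,4].argmax();Q=P[w&(lab==i)]
    if save: cv2.imwrite(save,c["image"][:,:,::-1])
    return circ(Q,.05)[:2],len(Q),c,P
E
python3 - <<'E'
from plan import *
print(dolly()[:2],dolly("top",)[:2])
_,_,c,P=dolly("scene","pics/stage.png")
p=status.read_state()["ee_pos"];print(p)
m=mask(c,(80,90,30),(98,255,255),(130,100,330,230));Q=P[m]
for z in np.arange(.09,.26,.02):
    k=Q[(Q[:,2]>z)&(Q[:,2]<z+.02)&(np.hypot(*(Q[:,:2]-p[:2]).T)<.025)]
    if len(k):print(round(z,2),len(k),k.mean(0).round(4))
E
```

```text
(array([0.66999214, 0.00398459]), 214) (array([0.66480482, 0.00411923]), 617)
[ 0.61053107 -0.37186657  0.23913703]
0.09 3 [ 0.6166 -0.3628  0.1097]
0.11 41 [ 0.6156 -0.3626  0.1204]
0.13 43 [ 0.6151 -0.3633  0.14  ]
0.15 56 [ 0.6136 -0.3652  0.1601]
0.17 18 [ 0.6123 -0.3672  0.1803]
0.19 27 [ 0.613  -0.3663  0.2028]
0.21 42 [ 0.6125 -0.3665  0.2201]
0.23 28 [ 0.6168 -0.3692  0.2393]
0.25 31 [ 0.6181 -0.371   0.2598]
```

View pics/stage.png

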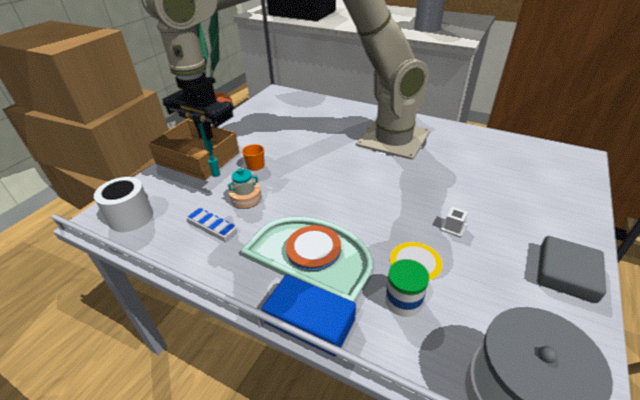

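The spoon hangs at (213,165), behind and clear of the dolly at (245,192). My mask took the terracotta plate for the rim, so I'll fix that and then descend.

Request:
jog_arm(
  plan=[
    [0, 0, 0, 0, 0, 25, -1],
    [0, 0, 0, 0, 0, 50, -1],
    [0, 0, 0, 0, 0, 75, -1],
    [0, 0, 0, 0, 0, 90, -1],
    [0, 0, 0, 0, 0, 95, -1],
    [0, 0, 0, 0, 0, 95, -1],
    [0, 0, 0, 0, 0, 95, -1],
  ],
)

```text
time: 8.45
ee_pos: [0.6103, -0.3735, 0.1443]
eef_rot: [1.0, -0.021, 0.001, 0.001]
ft_force: [-0.4, 0.0, -1.3]
width: 0.0157
grip_force: 50.0
```

```bash
sed -i 's/&(abs(P\[:,:,1\])<.4)&m/\&(abs(P[:,:,1])<.4)\&m\&(np.hypot(P[:,:,0]-.67,P[:,:,1]-.004)>.088)/' plan.py
python3 - <<'E'
from plan import *
print(dolly()[:2],dolly("top",)[:2])
s=status.read_state();print(s["time"],s["ee_pos"],s["eef_rot"],s["ft_force"],s["torque"])
E
```

```text
(array([ 0.57022379, -0.30547858]), 137) (array([ 0.57154941, -0.30651529]), 55)
8.55 [ 0.61018041 -0.37351528  0.14419383] [ 9.99786561e-01 -2.06270294e-02  1.02772147e-03  5.49838014e-04] [-0.30340599  0.19938158 -0.63801303] [ 0.04395906 -0.04352768  0.01822963]
```

```bash
cat > nxt.py <<'E'
# usage: nxt.py ds_list  [cam=scene|top|none] ; plans the next rows, logs commanded spoon position
import sys,json
from plan import *
import plan
st=json.load(open("st.json"));S=np.array(st["S"]);al=-.0413
cam=sys.argv[2]
s=status.read_state();print("t",s["time"],"ee",s["ee_pos"].round(4),"cmd-ee mm",((S-s["ee_pos"][:2])*1000).round(1),"f",s["ft_force"].round(1))
C=np.array(st["C"]);print("model C",C.round(4))
if cam!="none":
    Cm,n,_,_=dolly(cam);print("seen C",Cm.round(4),n)
    C=Cm
Sm=s["ee_pos"][:2] # measured spoon at the moment of the picture
n=C-Sm;dist=np.hypot(*n);th=np.arctan2(n[1],n[0]);print("dist",dist.round(4),"th",th.round(3),"head",heading(C).round(3))
gap=max(0,dist-L) if cam!="none" else 0
X=C-(L+gap)*u(th); rows=[];off=S-X if cam=="none" else S-Sm
for ds in eval(sys.argv[1]):
    ds=ds/1000
    f=min(ds,gap);gap-=f
    if ds>f: C,th=step(C,th,ds-f)
    X=C-(L+gap)*u(th); T=X
    d=(T-Sm)*1000 if False else (T-S)*1000
    rows.append([round((d[0]*np.cos(al)+d[1]*np.sin(al))*2)/2,round((d[0]*np.sin(al)-d[1]*np.cos(al))*2)/2])
print([[0,0,0,*map(float,r),0,-1] for r in rows])
a,b=rows[-1];Sn=S+np.array([a*np.cos(al)+b*np.sin(al),a*np.sin(al)-b*np.cos(al)])/1000
print("end C",C.round(4),"th",round(th,3),"to mat",np.linalg.norm(C-M).round(4))
json.dump({"S":Sn.tolist(),"C":C.tolist()},open("st.json","w"))
E
echo '{"S":[0.6102,-0.3735],"C":[0.5708,-0.306]}' > st.json
python3 nxt.py "[2.5,2.5,2.5,2,1,1,1,1,1,1,1.2,1.5]" none | tail -3
python3 - <<'E'
E
```

```text
dist 0.0782 th 2.099 head 2.112
[[0, 0, 0, -9.5, -15.0, 0, -1], [0, 0, 0, -11.0, -17.0, 0, -1], [0, 0, 0, -12.0, -19.0, 0, -1], [0, 0, 0, -13.0, -21.0, 0, -1], [0, 0, 0, -13.5, -21.5, 0, -1], [0, 0, 0, -14.5, -22.5, 0, -1], [0, 0, 0, -15.0, -23.5, 0, -1], [0, 0, 0, -15.5, -24.0, 0, -1], [0, 0, 0, -16.0, -25.0, 0, -1], [0, 0, 0, -16.5, -26.0, 0, -1], [0, 0, 0, -17.0, -27.0, 0, -1], [0, 0, 0, -18.0, -28.0, 0, -1]]
end C [ 0.5616 -0.2903] th 2.1 to mat 0.5576
```

```bash
cat > nxt.py <<'E'
# usage: nxt.py ds_list cam(scene|top|none): plans the next rows, keeps commanded spoon S and model dolly C
import sys,json
from plan import *
al=-.0413
def push(C,S,d):            # quasi-static: spoon goes S->S+d
    S2=S+d;n=C-S;th=np.arctan2(n[1],n[0])
    if np.linalg.norm(C-S2)>=L: return C,S2
    t=u(th+np.pi/2);C2=C+.34*(d@t)*t
    n=C2-S2;return S2+L*n/np.linalg.norm(n),S2
st=json.load(open("st.json"));S=np.array(st["S"]);C=np.array(st["C"])
s=status.read_state();Sm=s["ee_pos"][:2]
print("t",round(s["time"],2),"ee",s["ee_pos"].round(4),"cmd-ee mm",((S-Sm)*1000).round(1),"f",s["ft_force"].round(1))
if sys.argv[2]!="none":
    Cm,k,_,_=dolly(sys.argv[2]);n=Cm-Sm
    print("model C",C.round(4),"seen C",Cm.round(4),k,"dist",np.hypot(*n).round(4),"th",np.arctan2(n[1],n[0]).round(3))
    C=Cm
    if np.hypot(*n)<L: C=Sm+L*n/np.hypot(*n)
    C,_=push(C,Sm,S-Sm)
S0=S.copy();rows=[]
for ds in eval(sys.argv[1]):
    n=C-S;th=np.arctan2(n[1],n[0]);e=wrap(heading(C)-th)
    dl=np.clip(-e/(KR*.05)*.8,-.6,.6) if np.hypot(*n)<L+.0005 else 0
    w=(S+ds/1000*u(th+dl)-S0)*1000
    r=np.round(2*np.array([w[0]*np.cos(al)+w[1]*np.sin(al),w[0]*np.sin(al)-w[1]*np.cos(al)]))/2
    T=S0+np.array([r[0]*np.cos(al)+r[1]*np.sin(al),r[0]*np.sin(al)-r[1]*np.cos(al)])/1000
    C,S=push(C,S,T-S);rows.append([0,0,0,*map(float,r),0,-1])
n=C-S;print(rows);print("end C",C.round(4),"th",np.arctan2(n[1],n[0]).round(3),"head",heading(C).round(3),"to mat",np.linalg.norm(C-M).round(4))
json.dump({"S":S.tolist(),"C":C.tolist()},open("st.json","w"))
E
echo '{"S":[0.6102,-0.3735],"C":[0.5708,-0.306]}' > st.json
python3 nxt.py "[2.5,2.5,2.5,2,1.3,1,1,1,1,1.2,1.5,1.8]" none
```

```text
t 8.55 ee [ 0.6102 -0.3735  0.1442] cmd-ee mm [0. 0.] f [-0.3  0.2 -0.6]
[[0, 0, 0, -1.5, -2.0, 0, -1], [0, 0, 0, -3.0, -4.0, 0, -1], [0, 0, 0, -4.5, -6.0, 0, -1], [0, 0, 0, -5.5, -7.5, 0, -1], [0, 0, 0, -6.0, -8.5, 0, -1], [0, 0, 0, -6.5, -9.5, 0, -1], [0, 0, 0, -7.0, -10.5, 0, -1], [0, 0, 0, -7.5, -11.5, 0, -1], [0, 0, 0, -8.0, -12.5, 0, -1], [0, 0, 0, -8.5, -13.5, 0, -1], [0, 0, 0, -9.5, -15.0, 0, -1], [0, 0, 0, -10.5, -16.5, 0, -1]]
end C [ 0.5686 -0.3022] th 2.1 head 2.108 to mat 0.5693
```

Request:
jog_arm(
  plan=[
    [0, 0, 0, -1.5, -2.0, 0, -1],
    [0, 0, 0, -3.0, -4.0, 0, -1],
    [0, 0, 0, -4.5, -6.0, 0, -1],
    [0, 0, 0, -5.5, -7.5, 0, -1],
    [0, 0, 0, -6.0, -8.5, 0, -1],
    [0, 0, 0, -6.5, -9.5, 0, -1],
    [0, 0, 0, -7.0, -10.5, 0, -1],
    [0, 0, 0, -7.5, -11.5, 0, -1],
    [0, 0, 0, -8.0, -12.5, 0, -1],
    [0, 0, 0, -8.5, -13.5, 0, -1],
    [0, 0, 0, -9.5, -15.0, 0, -1],
    [0, 0, 0, -10.5, -16.5, 0, -1],
  ],
)

```text
time: 9.75
ee_pos: [0.5997, -0.3564, 0.1426]
eef_rot: [1.0, -0.021, 0.0, 0.0]
ft_force: [0.2, -0.4, -1.6]
width: 0.0155
grip_force: 50.0
```

```bash
python3 nxt.py "[2,2.3]+[2.5]*10" scene
```

```text
t 9.75 ee [ 0.5997 -0.3564  0.1426] cmd-ee mm [ 0.7 -0.2] f [ 0.2 -0.4 -1.6]
model C [ 0.5686 -0.3022] seen C [ 0.5684 -0.3021] 139 dist 0.0627 th 2.094
[[0, 0, 0, -1.0, -1.5, 0, -1], [0, 0, 0, -2.0, -3.5, 0, -1], [0, 0, 0, -3.5, -5.5, 0, -1], [0, 0, 0, -5.0, -7.5, 0, -1], [0, 0, 0, -6.5, -9.5, 0, -1], [0, 0, 0, -8.0, -11.5, 0, -1], [0, 0, 0, -9.5, -13.5, 0, -1], [0, 0, 0, -11.0, -15.5, 0, -1], [0, 0, 0, -12.5, -17.5, 0, -1], [0, 0, 0, -14.0, -19.5, 0, -1], [0, 0, 0, -15.5, -21.5, 0, -1], [0, 0, 0, -17.0, -23.5, 0, -1]]
end C [ 0.5535 -0.2775] th 2.084 head 2.047 to mat 0.5451
```

Model and camera agree to 0.2 mm.

Request:
jog_arm(
  plan=[
    [0, 0, 0, -1.0, -1.5, 0, -1],
    [0, 0, 0, -2.0, -3.5, 0, -1],
    [0, 0, 0, -3.5, -5.5, 0, -1],
    [0, 0, 0, -5.0, -7.5, 0, -1],
    [0, 0, 0, -6.5, -9.5, 0, -1],
    [0, 0, 0, -8.0, -11.5, 0, -1],
    [0, 0, 0, -9.5, -13.5, 0, -1],
    [0, 0, 0, -11.0, -15.5, 0, -1],
    [0, 0, 0, -12.5, -17.5, 0, -1],
    [0, 0, 0, -14.0, -19.5, 0, -1],
    [0, 0, 0, -15.5, -21.5, 0, -1],
    [0, 0, 0, -17.0, -23.5, 0, -1],
  ],
)

```text
time: 11.0
ee_pos: [0.5836, -0.3319, 0.1426]
eef_rot: [1.0, -0.021, 0.0, 0.0]
ft_force: [0.8, -0.7, -0.8]
width: 0.0158
grip_force: 50.0
```

```bash
python3 nxt.py "[2.5]*12" scene
```

```text
t 11.0 ee [ 0.5836 -0.3319  0.1426] cmd-ee mm [ 0.8 -0.5] f [ 0.8 -0.7 -0.8]
model C [ 0.5535 -0.2775] seen C [ 0.554  -0.2766] 139 dist 0.0628 th 2.062
[[0, 0, 0, -1.5, -2.0, 0, -1], [0, 0, 0, -3.0, -4.0, 0, -1], [0, 0, 0, -4.5, -6.0, 0, -1], [0, 0, 0, -6.0, -8.0, 0, -1], [0, 0, 0, -7.5, -10.0, 0, -1], [0, 0, 0, -9.0, -12.0, 0, -1], [0, 0, 0, -10.5, -14.0, 0, -1], [0, 0, 0, -12.0, -16.0, 0, -1], [0, 0, 0, -13.5, -18.0, 0, -1], [0, 0, 0, -15.0, -20.0, 0, -1], [0, 0, 0, -16.5, -22.0, 0, -1], [0, 0, 0, -18.0, -24.0, 0, -1]]
end C [ 0.5394 -0.2512] th 2.031 head 1.986 to mat 0.5198
```

Request:
jog_arm(
  plan=[
    [0, 0, 0, -1.5, -2.0, 0, -1],
    [0, 0, 0, -3.0, -4.0, 0, -1],
    [0, 0, 0, -4.5, -6.0, 0, -1],
    [0, 0, 0, -6.0, -8.0, 0, -1],
    [0, 0, 0, -7.5, -10.0, 0, -1],
    [0, 0, 0, -9.0, -12.0, 0, -1],
    [0, 0, 0, -10.5, -14.0, 0, -1],
    [0, 0, 0, -12.0, -16.0, 0, -1],
    [0, 0, 0, -13.5, -18.0, 0, -1],
    [0, 0, 0, -15.0, -20.0, 0, -1],
    [0, 0, 0, -16.5, -22.0, 0, -1],
    [0, 0, 0, -18.0, -24.0, 0, -1],
  ],
)

```text
time: 12.25
ee_pos: [0.5665, -0.3072, 0.1426]
eef_rot: [1.0, -0.021, 0.0, 0.0]
ft_force: [-0.0, -0.9, -1.0]
width: 0.0154
grip_force: 50.0
```

```bash
python3 nxt.py "[2.5]*12" scene
```

```text
t 12.25 ee [ 0.5665 -0.3072  0.1426] cmd-ee mm [ 0.8 -0.5] f [-0.  -0.9 -1. ]
model C [ 0.5394 -0.2512] seen C [ 0.5394 -0.2508] 149 dist 0.0625 th 2.019
[[0, 0, 0, -1.0, -2.0, 0, -1], [0, 0, 0, -2.5, -4.0, 0, -1], [0, 0, 0, -4.0, -6.0, 0, -1], [0, 0, 0, -5.5, -8.0, 0, -1], [0, 0, 0, -7.0, -10.0, 0, -1], [0, 0, 0, -8.5, -12.0, 0, -1], [0, 0, 0, -10.0, -14.0, 0, -1], [0, 0, 0, -11.5, -16.0, 0, -1], [0, 0, 0, -13.0, -18.0, 0, -1], [0, 0, 0, -14.5, -20.0, 0, -1], [0, 0, 0, -16.0, -22.0, 0, -1], [0, 0, 0, -17.5, -24.0, 0, -1]]
end C [ 0.5259 -0.2252] th 1.979 head 1.899 to mat 0.4951
```

Request:
jog_arm(
  plan=[
    [0, 0, 0, -1.0, -2.0, 0, -1],
    [0, 0, 0, -2.5, -4.0, 0, -1],
    [0, 0, 0, -4.0, -6.0, 0, -1],
    [0, 0, 0, -5.5, -8.0, 0, -1],
    [0, 0, 0, -7.0, -10.0, 0, -1],
    [0, 0, 0, -8.5, -12.0, 0, -1],
    [0, 0, 0, -10.0, -14.0, 0, -1],
    [0, 0, 0, -11.5, -16.0, 0, -1],
    [0, 0, 0, -13.0, -18.0, 0, -1],
    [0, 0, 0, -14.5, -20.0, 0, -1],
    [0, 0, 0, -16.0, -22.0, 0, -1],
    [0, 0, 0, -17.5, -24.0, 0, -1],
  ],
)

```text
time: 13.5
ee_pos: [0.55, -0.2825, 0.1426]
eef_rot: [1.0, -0.021, 0.0, 0.0]
ft_force: [0.3, -0.0, -1.3]
width: 0.0158
grip_force: 50.0
```

```bash
sed -i 's/\*\.8,-\.6/*1.5,-.6/' nxt.py; python3 nxt.py "[2.5]*12" none
```

```text
t 13.5 ee [ 0.55   -0.2825  0.1426] cmd-ee mm [ 0.9 -0.5] f [ 0.3 -0.  -1.3]
[[0, 0, 0, -1.5, -2.0, 0, -1], [0, 0, 0, -3.0, -4.0, 0, -1], [0, 0, 0, -4.5, -6.0, 0, -1], [0, 0, 0, -6.0, -8.0, 0, -1], [0, 0, 0, -7.5, -10.0, 0, -1], [0, 0, 0, -9.0, -12.0, 0, -1], [0, 0, 0, -10.5, -14.0, 0, -1], [0, 0, 0, -12.0, -16.0, 0, -1], [0, 0, 0, -13.5, -18.0, 0, -1], [0, 0, 0, -15.0, -20.0, 0, -1], [0, 0, 0, -16.5, -22.0, 0, -1], [0, 0, 0, -18.0, -24.0, 0, -1]]
end C [ 0.5132 -0.1988] th 1.906 head 1.797 to mat 0.4705
```

Request:
jog_arm(
  plan=[
    [0, 0, 0, -1.5, -2.0, 0, -1],
    [0, 0, 0, -3.0, -4.0, 0, -1],
    [0, 0, 0, -4.5, -6.0, 0, -1],
    [0, 0, 0, -6.0, -8.0, 0, -1],
    [0, 0, 0, -7.5, -10.0, 0, -1],
    [0, 0, 0, -9.0, -12.0, 0, -1],
    [0, 0, 0, -10.5, -14.0, 0, -1],
    [0, 0, 0, -12.0, -16.0, 0, -1],
    [0, 0, 0, -13.5, -18.0, 0, -1],
    [0, 0, 0, -15.0, -20.0, 0, -1],
    [0, 0, 0, -16.5, -22.0, 0, -1],
    [0, 0, 0, -18.0, -24.0, 0, -1],
  ],
)

```text
time: 14.7
ee_pos: [0.533, -0.2578, 0.1426]
eef_rot: [1.0, -0.021, 0.0, 0.0]
ft_force: [0.5, -0.9, -0.7]
width: 0.0157
grip_force: 50.0
```

```bash
python3 nxt.py "[2.5]*12" none
```

```text
t 14.7 ee [ 0.533  -0.2578  0.1426] cmd-ee mm [ 0.9 -0.4] f [ 0.5 -0.9 -0.7]
[[0, 0, 0, -1.5, -2.0, 0, -1], [0, 0, 0, -3.0, -4.0, 0, -1], [0, 0, 0, -4.5, -6.0, 0, -1], [0, 0, 0, -6.0, -8.0, 0, -1], [0, 0, 0, -7.5, -10.0, 0, -1], [0, 0, 0, -9.0, -12.0, 0, -1], [0, 0, 0, -10.5, -14.0, 0, -1], [0, 0, 0, -12.0, -16.0, 0, -1], [0, 0, 0, -13.5, -18.0, 0, -1], [0, 0, 0, -15.0, -20.0, 0, -1], [0, 0, 0, -16.5, -22.0, 0, -1], [0, 0, 0, -18.0, -24.0, 0, -1]]
end C [ 0.5022 -0.1723] th 1.806 head 1.697 to mat 0.446
```

Request:
jog_arm(
  plan=[
    [0, 0, 0, -1.5, -2.0, 0, -1],
    [0, 0, 0, -3.0, -4.0, 0, -1],
    [0, 0, 0, -4.5, -6.0, 0, -1],
    [0, 0, 0, -6.0, -8.0, 0, -1],
    [0, 0, 0, -7.5, -10.0, 0, -1],
    [0, 0, 0, -9.0, -12.0, 0, -1],
    [0, 0, 0, -10.5, -14.0, 0, -1],
    [0, 0, 0, -12.0, -16.0, 0, -1],
    [0, 0, 0, -13.5, -18.0, 0, -1],
    [0, 0, 0, -15.0, -20.0, 0, -1],
    [0, 0, 0, -16.5, -22.0, 0, -1],
    [0, 0, 0, -18.0, -24.0, 0, -1],
  ],
)

```text
time: 15.9
ee_pos: [0.5161, -0.2331, 0.1426]
eef_rot: [1.0, -0.021, 0.0, 0.0]
ft_force: [0.2, -1.5, -1.6]
width: 0.0156
grip_force: 50.0
```

```bash
python3 nxt.py "[2.5]*12" none
```

```text
t 15.9 ee [ 0.5161 -0.2331  0.1426] cmd-ee mm [ 0.8 -0.5] f [ 0.2 -1.5 -1.6]
[[0, 0, 0, -1.5, -2.0, 0, -1], [0, 0, 0, -3.0, -4.0, 0, -1], [0, 0, 0, -4.5, -6.0, 0, -1], [0, 0, 0, -6.0, -8.0, 0, -1], [0, 0, 0, -7.0, -10.0, 0, -1], [0, 0, 0, -8.0, -12.0, 0, -1], [0, 0, 0, -9.0, -14.0, 0, -1], [0, 0, 0, -10.0, -16.0, 0, -1], [0, 0, 0, -11.0, -18.0, 0, -1], [0, 0, 0, -12.0, -20.0, 0, -1], [0, 0, 0, -13.0, -22.0, 0, -1], [0, 0, 0, -14.0, -24.5, 0, -1]]
end C [ 0.4946 -0.1462] th 1.719 head 1.633 to mat 0.4218
```

Request:
jog_arm(
  plan=[
    [0, 0, 0, -1.5, -2.0, 0, -1],
    [0, 0, 0, -3.0, -4.0, 0, -1],
    [0, 0, 0, -4.5, -6.0, 0, -1],
    [0, 0, 0, -6.0, -8.0, 0, -1],
    [0, 0, 0, -7.0, -10.0, 0, -1],
    [0, 0, 0, -8.0, -12.0, 0, -1],
    [0, 0, 0, -9.0, -14.0, 0, -1],
    [0, 0, 0, -10.0, -16.0, 0, -1],
    [0, 0, 0, -11.0, -18.0, 0, -1],
    [0, 0, 0, -12.0, -20.0, 0, -1],
    [0, 0, 0, -13.0, -22.0, 0, -1],
    [0, 0, 0, -14.0, -24.5, 0, -1],
  ],
)

```text
time: 17.1
ee_pos: [0.5031, -0.2081, 0.1426]
eef_rot: [1.0, -0.021, 0.0, 0.0]
ft_force: [-0.3, -1.4, -1.5]
width: 0.0156
grip_force: 50.0
```

```bash
python3 nxt.py "[2.5]*12" none
```

```text
t 17.1 ee [ 0.5031 -0.2081  0.1426] cmd-ee mm [ 0.8 -0.4] f [-0.3 -1.4 -1.5]
[[0, 0, 0, -1.0, -2.5, 0, -1], [0, 0, 0, -2.0, -5.0, 0, -1], [0, 0, 0, -3.0, -7.5, 0, -1], [0, 0, 0, -4.0, -10.0, 0, -1], [0, 0, 0, -5.0, -12.5, 0, -1], [0, 0, 0, -6.0, -15.0, 0, -1], [0, 0, 0, -7.0, -17.5, 0, -1], [0, 0, 0, -8.0, -20.0, 0, -1], [0, 0, 0, -9.0, -22.5, 0, -1], [0, 0, 0, -10.0, -25.0, 0, -1], [0, 0, 0, -11.0, -27.5, 0, -1], [0, 0, 0, -11.5, -30.0, 0, -1]]
end C [ 0.4889 -0.1152] th 1.646 head 1.585 to mat 0.3928
```

Request:
jog_arm(
  plan=[
    [0, 0, 0, -1.0, -2.5, 0, -1],
    [0, 0, 0, -2.0, -5.0, 0, -1],
    [0, 0, 0, -3.0, -7.5, 0, -1],
    [0, 0, 0, -4.0, -10.0, 0, -1],
    [0, 0, 0, -5.0, -12.5, 0, -1],
    [0, 0, 0, -6.0, -15.0, 0, -1],
    [0, 0, 0, -7.0, -17.5, 0, -1],
    [0, 0, 0, -8.0, -20.0, 0, -1],
    [0, 0, 0, -9.0, -22.5, 0, -1],
    [0, 0, 0, -10.0, -25.0, 0, -1],
    [0, 0, 0, -11.0, -27.5, 0, -1],
    [0, 0, 0, -11.5, -30.0, 0, -1],
  ],
)

```text
time: 18.3
ee_pos: [0.4928, -0.1775, 0.1426]
eef_rot: [1.0, -0.021, 0.0, 0.0]
ft_force: [0.2, -0.3, -2.0]
width: 0.0159
grip_force: 50.0
```

```bash
cp st.json st_bak.json; python3 nxt.py "[2.5]*12" scene
```

```text
t 18.3 ee [ 0.4928 -0.1775  0.1426] cmd-ee mm [ 0.8 -0.5] f [ 0.2 -0.3 -2. ]
model C [ 0.4889 -0.1152] seen C [ 0.4898 -0.1154] 141 dist 0.0622 th 1.62
[[0, 0, 0, -0.5, -2.5, 0, -1], [0, 0, 0, -1.0, -5.0, 0, -1], [0, 0, 0, -1.5, -7.5, 0, -1], [0, 0, 0, -2.0, -10.0, 0, -1], [0, 0, 0, -2.5, -12.5, 0, -1], [0, 0, 0, -3.0, -15.0, 0, -1], [0, 0, 0, -3.5, -17.5, 0, -1], [0, 0, 0, -4.0, -20.0, 0, -1], [0, 0, 0, -4.5, -22.5, 0, -1], [0, 0, 0, -5.0, -25.0, 0, -1], [0, 0, 0, -5.5, -27.5, 0, -1], [0, 0, 0, -6.0, -30.0, 0, -1]]
end C [ 0.4873 -0.0848] th 1.596 head 1.581 to mat 0.3637
```

Request:
jog_arm(
  plan=[
    [0, 0, 0, -0.5, -2.5, 0, -1],
    [0, 0, 0, -1.0, -5.0, 0, -1],
    [0, 0, 0, -1.5, -7.5, 0, -1],
    [0, 0, 0, -2.0, -10.0, 0, -1],
    [0, 0, 0, -2.5, -12.5, 0, -1],
    [0, 0, 0, -3.0, -15.0, 0, -1],
    [0, 0, 0, -3.5, -17.5, 0, -1],
    [0, 0, 0, -4.0, -20.0, 0, -1],
    [0, 0, 0, -4.5, -22.5, 0, -1],
    [0, 0, 0, -5.0, -25.0, 0, -1],
    [0, 0, 0, -5.5, -27.5, 0, -1],
    [0, 0, 0, -6.0, -30.0, 0, -1],
  ],
)

```text
time: 19.55
ee_pos: [0.4882, -0.1473, 0.1426]
eef_rot: [1.0, -0.021, 0.0, 0.0]
ft_force: [0.1, -2.0, -1.0]
width: 0.0155
grip_force: 50.0
```

```bash
python3 nxt.py "[2.5]*12" none
```

```text
t 19.55 ee [ 0.4882 -0.1473  0.1426] cmd-ee mm [ 0.8 -0.5] f [ 0.1 -2.  -1. ]
[[0, 0, 0, -0.5, -2.5, 0, -1], [0, 0, 0, -1.0, -5.0, 0, -1], [0, 0, 0, -1.0, -7.5, 0, -1], [0, 0, 0, -1.5, -10.0, 0, -1], [0, 0, 0, -1.5, -12.5, 0, -1], [0, 0, 0, -2.0, -15.0, 0, -1], [0, 0, 0, -2.5, -17.5, 0, -1], [0, 0, 0, -2.5, -20.0, 0, -1], [0, 0, 0, -3.0, -22.5, 0, -1], [0, 0, 0, -3.0, -25.0, 0, -1], [0, 0, 0, -3.5, -27.5, 0, -1], [0, 0, 0, -4.0, -30.0, 0, -1]]
end C [ 0.4861 -0.0547] th 1.571 head 1.55 to mat 0.3349
```

Request:
jog_arm(
  plan=[
    [0, 0, 0, -0.5, -2.5, 0, -1],
    [0, 0, 0, -1.0, -5.0, 0, -1],
    [0, 0, 0, -1.0, -7.5, 0, -1],
    [0, 0, 0, -1.5, -10.0, 0, -1],
    [0, 0, 0, -1.5, -12.5, 0, -1],
    [0, 0, 0, -2.0, -15.0, 0, -1],
    [0, 0, 0, -2.5, -17.5, 0, -1],
    [0, 0, 0, -2.5, -20.0, 0, -1],
    [0, 0, 0, -3.0, -22.5, 0, -1],
    [0, 0, 0, -3.0, -25.0, 0, -1],
    [0, 0, 0, -3.5, -27.5, 0, -1],
    [0, 0, 0, -4.0, -30.0, 0, -1],
  ],
)

```text
time: 20.75
ee_pos: [0.4854, -0.1172, 0.1425]
eef_rot: [1.0, -0.021, 0.0, 0.0]
ft_force: [0.1, -1.6, -1.0]
width: 0.0157
grip_force: 50.0
```

```bash
python3 nxt.py "[2.5]*12" none
```

```text
t 20.75 ee [ 0.4854 -0.1172  0.1425] cmd-ee mm [ 0.8 -0.5] f [ 0.1 -1.6 -1. ]
[[0, 0, 0, -0.5, -2.5, 0, -1], [0, 0, 0, -0.5, -5.0, 0, -1], [0, 0, 0, -1.0, -7.5, 0, -1], [0, 0, 0, -1.5, -10.0, 0, -1], [0, 0, 0, -2.0, -12.5, 0, -1], [0, 0, 0, -2.0, -15.0, 0, -1], [0, 0, 0, -2.5, -17.5, 0, -1], [0, 0, 0, -3.0, -20.0, 0, -1], [0, 0, 0, -3.5, -22.5, 0, -1], [0, 0, 0, -4.0, -25.0, 0, -1], [0, 0, 0, -4.0, -27.5, 0, -1], [0, 0, 0, -4.5, -30.0, 0, -1]]
end C [ 0.4855 -0.0246] th 1.53 head 1.493 to mat 0.3063
```

Request:
jog_arm(
  plan=[
    [0, 0, 0, -0.5, -2.5, 0, -1],
    [0, 0, 0, -0.5, -5.0, 0, -1],
    [0, 0, 0, -1.0, -7.5, 0, -1],
    [0, 0, 0, -1.5, -10.0, 0, -1],
    [0, 0, 0, -2.0, -12.5, 0, -1],
    [0, 0, 0, -2.0, -15.0, 0, -1],
    [0, 0, 0, -2.5, -17.5, 0, -1],
    [0, 0, 0, -3.0, -20.0, 0, -1],
    [0, 0, 0, -3.5, -22.5, 0, -1],
    [0, 0, 0, -4.0, -25.0, 0, -1],
    [0, 0, 0, -4.0, -27.5, 0, -1],
    [0, 0, 0, -4.5, -30.0, 0, -1],
  ],
)

```text
time: 21.95
ee_pos: [0.4822, -0.087, 0.1425]
eef_rot: [1.0, -0.021, 0.0, 0.0]
ft_force: [-0.1, -2.1, -0.1]
width: 0.0154
grip_force: 50.0
```

```bash
python3 nxt.py "[2.5]*12" none
```

```text
t 21.95 ee [ 0.4822 -0.087   0.1425] cmd-ee mm [ 0.7 -0.5] f [-0.1 -2.1 -0.1]
[[0, 0, 0, -0.5, -2.5, 0, -1], [0, 0, 0, -1.0, -5.0, 0, -1], [0, 0, 0, -1.0, -7.5, 0, -1], [0, 0, 0, -1.5, -10.0, 0, -1], [0, 0, 0, -2.0, -12.5, 0, -1], [0, 0, 0, -2.0, -15.0, 0, -1], [0, 0, 0, -2.5, -17.5, 0, -1], [0, 0, 0, -3.0, -20.0, 0, -1], [0, 0, 0, -3.0, -22.5, 0, -1], [0, 0, 0, -3.5, -25.0, 0, -1], [0, 0, 0, -4.0, -27.5, 0, -1], [0, 0, 0, -4.0, -30.0, 0, -1]]
end C [0.486  0.0054] th 1.478 head 1.425 to mat 0.2778
```

Request:
jog_arm(
  plan=[
    [0, 0, 0, -0.5, -2.5, 0, -1],
    [0, 0, 0, -1.0, -5.0, 0, -1],
    [0, 0, 0, -1.0, -7.5, 0, -1],
    [0, 0, 0, -1.5, -10.0, 0, -1],
    [0, 0, 0, -2.0, -12.5, 0, -1],
    [0, 0, 0, -2.0, -15.0, 0, -1],
    [0, 0, 0, -2.5, -17.5, 0, -1],
    [0, 0, 0, -3.0, -20.0, 0, -1],
    [0, 0, 0, -3.0, -22.5, 0, -1],
    [0, 0, 0, -3.5, -25.0, 0, -1],
    [0, 0, 0, -4.0, -27.5, 0, -1],
    [0, 0, 0, -4.0, -30.0, 0, -1],
  ],
)

```text
time: 23.15
ee_pos: [0.4793, -0.0569, 0.1425]
eef_rot: [1.0, -0.021, -0.0, 0.0]
ft_force: [-0.5, -1.3, -1.2]
width: 0.016
grip_force: 50.0
```

```bash
python3 nxt.py "[2.5]*12" none
```

```text
t 23.15 ee [ 0.4793 -0.0569  0.1425] cmd-ee mm [ 0.9 -0.5] f [-0.5 -1.3 -1.2]
[[0, 0, 0, -0.5, -2.5, 0, -1], [0, 0, 0, -0.5, -5.0, 0, -1], [0, 0, 0, -1.0, -7.5, 0, -1], [0, 0, 0, -1.0, -10.0, 0, -1], [0, 0, 0, -1.5, -12.5, 0, -1], [0, 0, 0, -1.5, -15.0, 0, -1], [0, 0, 0, -2.0, -17.5, 0, -1], [0, 0, 0, -2.0, -20.0, 0, -1], [0, 0, 0, -2.0, -22.5, 0, -1], [0, 0, 0, -2.5, -25.0, 0, -1], [0, 0, 0, -2.5, -27.5, 0, -1], [0, 0, 0, -3.0, -30.0, 0, -1]]
end C [0.4878 0.035 ] th 1.421 head 1.35 to mat 0.2494
```

Request:
jog_arm(
  plan=[
    [0, 0, 0, -0.5, -2.5, 0, -1],
    [0, 0, 0, -0.5, -5.0, 0, -1],
    [0, 0, 0, -1.0, -7.5, 0, -1],
    [0, 0, 0, -1.0, -10.0, 0, -1],
    [0, 0, 0, -1.5, -12.5, 0, -1],
    [0, 0, 0, -1.5, -15.0, 0, -1],
    [0, 0, 0, -2.0, -17.5, 0, -1],
    [0, 0, 0, -2.0, -20.0, 0, -1],
    [0, 0, 0, -2.0, -22.5, 0, -1],
    [0, 0, 0, -2.5, -25.0, 0, -1],
    [0, 0, 0, -2.5, -27.5, 0, -1],
    [0, 0, 0, -3.0, -30.0, 0, -1],
  ],
)

```text
time: 24.35
ee_pos: [0.4777, -0.0268, 0.1426]
eef_rot: [1.0, -0.021, 0.0, 0.0]
ft_force: [-0.3, -1.2, -0.9]
width: 0.0157
grip_force: 50.0
```

```bash
python3 nxt.py "[2.5]*12" scene
```

```text
t 24.35 ee [ 0.4777 -0.0268  0.1426] cmd-ee mm [ 0.7 -0.5] f [-0.3 -1.2 -0.9]
model C [0.4878 0.035 ] seen C [0.4921 0.0337] 140 dist 0.0621 th 1.336
[[0, 0, 0, 1.0, -2.5, 0, -1], [0, 0, 0, 2.0, -5.0, 0, -1], [0, 0, 0, 3.0, -7.5, 0, -1], [0, 0, 0, 4.0, -10.0, 0, -1], [0, 0, 0, 5.0, -12.5, 0, -1], [0, 0, 0, 6.0, -15.0, 0, -1], [0, 0, 0, 7.0, -17.5, 0, -1], [0, 0, 0, 8.0, -20.0, 0, -1], [0, 0, 0, 8.5, -22.5, 0, -1], [0, 0, 0, 9.0, -25.0, 0, -1], [0, 0, 0, 9.5, -27.5, 0, -1], [0, 0, 0, 10.0, -30.0, 0, -1]]
end C [0.4998 0.0645] th 1.409 head 1.438 to mat 0.2177
```

Request:
jog_arm(
  plan=[
    [0, 0, 0, 1.0, -2.5, 0, -1],
    [0, 0, 0, 2.0, -5.0, 0, -1],
    [0, 0, 0, 3.0, -7.5, 0, -1],
    [0, 0, 0, 4.0, -10.0, 0, -1],
    [0, 0, 0, 5.0, -12.5, 0, -1],
    [0, 0, 0, 6.0, -15.0, 0, -1],
    [0, 0, 0, 7.0, -17.5, 0, -1],
    [0, 0, 0, 8.0, -20.0, 0, -1],
    [0, 0, 0, 8.5, -22.5, 0, -1],
    [0, 0, 0, 9.0, -25.0, 0, -1],
    [0, 0, 0, 9.5, -27.5, 0, -1],
    [0, 0, 0, 10.0, -30.0, 0, -1],
  ],
)

```text
time: 25.6
ee_pos: [0.4889, 0.0028, 0.1425]
eef_rot: [1.0, -0.021, 0.0, 0.0]
ft_force: [0.6, -1.6, -1.3]
width: 0.0156
grip_force: 50.0
```

```bash
python3 nxt.py "[2.5]*12" scene
```

```text
t 25.6 ee [0.4889 0.0028 0.1425] cmd-ee mm [ 0.7 -0.5] f [ 0.6 -1.6 -1.3]
model C [0.4998 0.0645] seen C [0.5004 0.0638] 152 dist 0.0621 th 1.384
[[0, 0, 0, 0.5, -2.5, 0, -1], [0, 0, 0, 1.0, -5.0, 0, -1], [0, 0, 0, 1.5, -7.5, 0, -1], [0, 0, 0, 2.0, -10.0, 0, -1], [0, 0, 0, 2.5, -12.5, 0, -1], [0, 0, 0, 3.0, -15.0, 0, -1], [0, 0, 0, 3.5, -17.5, 0, -1], [0, 0, 0, 4.0, -20.0, 0, -1], [0, 0, 0, 4.5, -22.5, 0, -1], [0, 0, 0, 4.5, -25.0, 0, -1], [0, 0, 0, 4.5, -27.5, 0, -1], [0, 0, 0, 4.5, -30.0, 0, -1]]
end C [0.5057 0.0942] th 1.405 head 1.37 to mat 0.1879
```

Request:
jog_arm(
  plan=[
    [0, 0, 0, 0.5, -2.5, 0, -1],
    [0, 0, 0, 1.0, -5.0, 0, -1],
    [0, 0, 0, 1.5, -7.5, 0, -1],
    [0, 0, 0, 2.0, -10.0, 0, -1],
    [0, 0, 0, 2.5, -12.5, 0, -1],
    [0, 0, 0, 3.0, -15.0, 0, -1],
    [0, 0, 0, 3.5, -17.5, 0, -1],
    [0, 0, 0, 4.0, -20.0, 0, -1],
    [0, 0, 0, 4.5, -22.5, 0, -1],
    [0, 0, 0, 4.5, -25.0, 0, -1],
    [0, 0, 0, 4.5, -27.5, 0, -1],
    [0, 0, 0, 4.5, -30.0, 0, -1],
  ],
)

```text
time: 26.85
ee_pos: [0.4946, 0.0326, 0.1426]
eef_rot: [1.0, -0.021, 0.0, 0.0]
ft_force: [0.7, -1.0, -0.4]
width: 0.0155
grip_force: 50.0
```

```bash
python3 nxt.py "[2.5]*12" scene
```

```text
t 26.85 ee [0.4946 0.0326 0.1426] cmd-ee mm [ 0.7 -0.5] f [ 0.7 -1.  -0.4]
model C [0.5057 0.0942] seen C [0.506  0.0936] 155 dist 0.0621 th 1.386
[[0, 0, 0, 0.0, -2.5, 0, -1], [0, 0, 0, 0.0, -5.0, 0, -1], [0, 0, 0, 0.0, -7.5, 0, -1], [0, 0, 0, 0.0, -10.0, 0, -1], [0, 0, 0, 0.0, -12.5, 0, -1], [0, 0, 0, -0.0, -15.0, 0, -1], [0, 0, 0, -0.0, -17.5, 0, -1], [0, 0, 0, -0.0, -20.0, 0, -1], [0, 0, 0, -0.0, -22.5, 0, -1], [0, 0, 0, -0.0, -25.0, 0, -1], [0, 0, 0, -0.0, -27.5, 0, -1], [0, 0, 0, -0.0, -30.0, 0, -1]]
end C [0.5105 0.1235] th 1.349 head 1.246 to mat 0.1592
```

Request:
jog_arm(
  plan=[
    [0, 0, 0, 0, -2.5, 0, -1],
    [0, 0, 0, 0, -5.0, 0, -1],
    [0, 0, 0, 0, -7.5, 0, -1],
    [0, 0, 0, 0, -10.0, 0, -1],
    [0, 0, 0, 0, -12.5, 0, -1],
    [0, 0, 0, 0, -15.0, 0, -1],
    [0, 0, 0, 0, -17.5, 0, -1],
    [0, 0, 0, 0, -20.0, 0, -1],
    [0, 0, 0, 0, -22.5, 0, -1],
    [0, 0, 0, 0, -25.0, 0, -1],
    [0, 0, 0, 0, -27.5, 0, -1],
    [0, 0, 0, 0, -30.0, 0, -1],
  ],
)

```text
time: 28.1
ee_pos: [0.4958, 0.0625, 0.1425]
eef_rot: [1.0, -0.021, -0.0, 0.0]
ft_force: [-0.8, -1.3, -1.1]
width: 0.0151
grip_force: 50.0
```

```bash
python3 nxt.py "[2.5]*12" scene
```

```text
t 28.1 ee [0.4958 0.0625 0.1425] cmd-ee mm [ 0.8 -0.4] f [-0.8 -1.3 -1.1]
model C [0.5105 0.1235] seen C [0.5111 0.1225] 155 dist 0.0619 th 1.321
[[0, 0, 0, -0.0, -2.5, 0, -1], [0, 0, 0, -0.0, -5.0, 0, -1], [0, 0, 0, -0.0, -7.5, 0, -1], [0, 0, 0, -0.0, -10.0, 0, -1], [0, 0, 0, -0.0, -12.5, 0, -1], [0, 0, 0, -0.0, -15.0, 0, -1], [0, 0, 0, -0.0, -17.5, 0, -1], [0, 0, 0, -0.0, -20.0, 0, -1], [0, 0, 0, -0.0, -22.5, 0, -1], [0, 0, 0, -0.0, -25.0, 0, -1], [0, 0, 0, -0.5, -27.5, 0, -1], [0, 0, 0, -0.5, -30.0, 0, -1]]
end C [0.5168 0.152 ] th 1.256 head 1.127 to mat 0.131
```

Request:
jog_arm(
  plan=[
    [0, 0, 0, 0, -2.5, 0, -1],
    [0, 0, 0, 0, -5.0, 0, -1],
    [0, 0, 0, 0, -7.5, 0, -1],
    [0, 0, 0, 0, -10.0, 0, -1],
    [0, 0, 0, 0, -12.5, 0, -1],
    [0, 0, 0, 0, -15.0, 0, -1],
    [0, 0, 0, 0, -17.5, 0, -1],
    [0, 0, 0, 0, -20.0, 0, -1],
    [0, 0, 0, 0, -22.5, 0, -1],
    [0, 0, 0, 0, -25.0, 0, -1],
    [0, 0, 0, -0.5, -27.5, 0, -1],
    [0, 0, 0, -0.5, -30.0, 0, -1],
  ],
)

```text
time: 29.35
ee_pos: [0.4965, 0.0926, 0.1426]
eef_rot: [1.0, -0.021, 0.0, 0.0]
ft_force: [-1.1, -0.9, -1.1]
width: 0.0156
grip_force: 50.0
```

```bash
python3 nxt.py "[2.5]*12" scene
```

```text
t 29.35 ee [0.4965 0.0926 0.1426] cmd-ee mm [ 0.8 -0.5] f [-1.1 -0.9 -1.1]
model C [0.5168 0.152 ] seen C [0.5165 0.1512] 157 dist 0.0619 th 1.243
[[0, 0, 0, -0.5, -2.5, 0, -1], [0, 0, 0, -0.5, -5.0, 0, -1], [0, 0, 0, -0.5, -7.5, 0, -1], [0, 0, 0, -0.5, -10.0, 0, -1], [0, 0, 0, -0.5, -12.5, 0, -1], [0, 0, 0, -0.5, -15.0, 0, -1], [0, 0, 0, -0.5, -17.5, 0, -1], [0, 0, 0, -0.5, -20.0, 0, -1], [0, 0, 0, -0.5, -22.5, 0, -1], [0, 0, 0, -0.5, -25.0, 0, -1], [0, 0, 0, -0.5, -27.5, 0, -1], [0, 0, 0, -0.5, -30.0, 0, -1]]
end C [0.5238 0.1795] th 1.149 head 0.998 to mat 0.1037
```

Request:
jog_arm(
  plan=[
    [0, 0, 0, -0.5, -2.5, 0, -1],
    [0, 0, 0, -0.5, -5.0, 0, -1],
    [0, 0, 0, -0.5, -7.5, 0, -1],
    [0, 0, 0, -0.5, -10.0, 0, -1],
    [0, 0, 0, -0.5, -12.5, 0, -1],
    [0, 0, 0, -0.5, -15.0, 0, -1],
    [0, 0, 0, -0.5, -17.5, 0, -1],
    [0, 0, 0, -0.5, -20.0, 0, -1],
    [0, 0, 0, -0.5, -22.5, 0, -1],
    [0, 0, 0, -0.5, -25.0, 0, -1],
    [0, 0, 0, -0.5, -27.5, 0, -1],
    [0, 0, 0, -0.5, -30.0, 0, -1],
  ],
)

```text
time: 30.6
ee_pos: [0.4973, 0.1225, 0.1425]
eef_rot: [1.0, -0.021, 0.0, 0.0]
ft_force: [-0.4, -1.1, -0.9]
width: 0.0159
grip_force: 50.0
```

```bash
python3 nxt.py "[2.5]*12" scene
```

```text
t 30.6 ee [0.4973 0.1225 0.1425] cmd-ee mm [ 0.8 -0.4] f [-0.4 -1.1 -0.9]
model C [0.5238 0.1795] seen C [0.5231 0.1786] 156 dist 0.0618 th 1.14
[[0, 0, 0, -0.0, -2.5, 0, -1], [0, 0, 0, -0.0, -5.0, 0, -1], [0, 0, 0, -0.0, -7.5, 0, -1], [0, 0, 0, -0.0, -10.0, 0, -1], [0, 0, 0, -0.0, -12.5, 0, -1], [0, 0, 0, -0.0, -15.0, 0, -1], [0, 0, 0, -0.0, -17.5, 0, -1], [0, 0, 0, 0.0, -20.0, 0, -1], [0, 0, 0, 0.0, -22.5, 0, -1], [0, 0, 0, 0.0, -25.0, 0, -1], [0, 0, 0, 0.0, -27.5, 0, -1], [0, 0, 0, 0.5, -30.0, 0, -1]]
end C [0.5327 0.2057] th 1.021 head 0.886 to mat 0.0771
```

Request:
jog_arm(
  plan=[
    [0, 0, 0, 0, -2.5, 0, -1],
    [0, 0, 0, 0, -5.0, 0, -1],
    [0, 0, 0, 0, -7.5, 0, -1],
    [0, 0, 0, 0, -10.0, 0, -1],
    [0, 0, 0, 0, -12.5, 0, -1],
    [0, 0, 0, 0, -15.0, 0, -1],
    [0, 0, 0, 0, -17.5, 0, -1],
    [0, 0, 0, 0, -20.0, 0, -1],
    [0, 0, 0, 0, -22.5, 0, -1],
    [0, 0, 0, 0, -25.0, 0, -1],
    [0, 0, 0, 0, -27.5, 0, -1],
    [0, 0, 0, 0.5, -30.0, 0, -1],
  ],
)

```text
time: 31.85
ee_pos: [0.499, 0.1525, 0.1425]
eef_rot: [1.0, -0.021, -0.0, 0.0]
ft_force: [-0.6, -0.7, 0.2]
width: 0.0156
grip_force: 50.0
```

```bash
python3 nxt.py "[2.5]*12" scene
```

```text
t 31.85 ee [0.499  0.1525 0.1425] cmd-ee mm [ 0.8 -0.5] f [-0.6 -0.7  0.2]
model C [0.5327 0.2057] seen C [0.5321 0.2047] 173 dist 0.0618 th 1.005
[[0, 0, 0, 0.5, -2.5, 0, -1], [0, 0, 0, 1.0, -5.0, 0, -1], [0, 0, 0, 1.5, -7.5, 0, -1], [0, 0, 0, 2.0, -10.0, 0, -1], [0, 0, 0, 2.5, -12.5, 0, -1], [0, 0, 0, 3.0, -15.0, 0, -1], [0, 0, 0, 3.5, -17.5, 0, -1], [0, 0, 0, 4.0, -20.0, 0, -1], [0, 0, 0, 4.5, -22.5, 0, -1], [0, 0, 0, 5.5, -25.0, 0, -1], [0, 0, 0, 6.5, -27.5, 0, -1], [0, 0, 0, 7.5, -30.0, 0, -1]]
end C [0.5469 0.2316] th 0.916 head 0.826 to mat 0.0481
```

Request:
jog_arm(
  plan=[
    [0, 0, 0, 0.5, -2.5, 0, -1],
    [0, 0, 0, 1.0, -5.0, 0, -1],
    [0, 0, 0, 1.5, -7.5, 0, -1],
    [0, 0, 0, 2.0, -10.0, 0, -1],
    [0, 0, 0, 2.5, -12.5, 0, -1],
    [0, 0, 0, 3.0, -15.0, 0, -1],
    [0, 0, 0, 3.5, -17.5, 0, -1],
    [0, 0, 0, 4.0, -20.0, 0, -1],
    [0, 0, 0, 4.5, -22.5, 0, -1],
    [0, 0, 0, 5.5, -25.0, 0, -1],
    [0, 0, 0, 6.5, -27.5, 0, -1],
    [0, 0, 0, 7.5, -30.0, 0, -1],
  ],
)

```text
time: 33.1
ee_pos: [0.5079, 0.1822, 0.1425]
eef_rot: [1.0, -0.021, 0.0, 0.0]
ft_force: [-0.8, -0.4, -1.3]
width: 0.0155
grip_force: 50.0
```

```bash
python3 nxt.py "[2.5]*12" top
```

```text
t 33.1 ee [0.5079 0.1822 0.1425] cmd-ee mm [ 0.7 -0.5] f [-0.8 -0.4 -1.3]
model C [0.5469 0.2316] seen C [ 0.3831 -0.403 ] 10 dist 0.5983 th -1.781
[[0, 0, 0, -0.5, 2.5, 0, -1], [0, 0, 0, -1.0, 5.0, 0, -1], [0, 0, 0, -1.5, 7.5, 0, -1], [0, 0, 0, -2.0, 10.0, 0, -1], [0, 0, 0, -2.5, 12.5, 0, -1], [0, 0, 0, -3.0, 15.0, 0, -1], [0, 0, 0, -3.5, 17.5, 0, -1], [0, 0, 0, -4.0, 20.0, 0, -1], [0, 0, 0, -4.5, 22.5, 0, -1], [0, 0, 0, -5.0, 25.0, 0, -1], [0, 0, 0, -5.5, 27.5, 0, -1], [0, 0, 0, -6.0, 30.0, 0, -1]]
end C [ 0.3831 -0.403 ] th -1.781 head 0.781 to mat 0.6982
```

The top view picked the cup, so I'll use the scene view again.

```bash
echo '{"S":[0.5086,0.1817],"C":[0.5469,0.2316]}' > st.json; python3 nxt.py "[2.5]*12" scene
```

```text
t 33.15 ee [0.508  0.1826 0.1425] cmd-ee mm [ 0.6 -0.9] f [-0.4 -0.6 -1.3]
model C [0.5469 0.2316] seen C [0.5466 0.2309] 164 dist 0.0618 th 0.896
[[0, 0, 0, 1.0, -2.5, 0, -1], [0, 0, 0, 2.0, -5.0, 0, -1], [0, 0, 0, 3.0, -7.5, 0, -1], [0, 0, 0, 4.0, -10.0, 0, -1], [0, 0, 0, 5.0, -12.5, 0, -1], [0, 0, 0, 6.0, -15.0, 0, -1], [0, 0, 0, 7.0, -17.5, 0, -1], [0, 0, 0, 8.0, -20.0, 0, -1], [0, 0, 0, 9.0, -22.5, 0, -1], [0, 0, 0, 9.5, -25.0, 0, -1], [0, 0, 0, 10.0, -27.5, 0, -1], [0, 0, 0, 10.5, -30.0, 0, -1]]
end C [0.5641 0.2566] th 0.803 head 0.594 to mat 0.0186
```

Request:
jog_arm(
  plan=[
    [0, 0, 0, 1.0, -2.5, 0, -1],
    [0, 0, 0, 2.0, -5.0, 0, -1],
    [0, 0, 0, 3.0, -7.5, 0, -1],
    [0, 0, 0, 4.0, -10.0, 0, -1],
    [0, 0, 0, 5.0, -12.5, 0, -1],
    [0, 0, 0, 6.0, -15.0, 0, -1],
    [0, 0, 0, 7.0, -17.5, 0, -1],
    [0, 0, 0, 8.0, -20.0, 0, -1],
    [0, 0, 0, 9.0, -22.5, 0, -1],
    [0, 0, 0, 9.5, -25.0, 0, -1],
    [0, 0, 0, 10.0, -27.5, 0, -1],
    [0, 0, 0, 10.5, -30.0, 0, -1],
  ],
)

```text
time: 34.4
ee_pos: [0.5195, 0.2117, 0.1425]
eef_rot: [1.0, -0.021, 0.0, 0.0]
ft_force: [-0.5, -1.9, 0.3]
width: 0.0155
grip_force: 50.0
```

```bash
python3 nxt.py "[2.5,2.5,2.5,2,1.5,1,.5]" scene
```

```text
t 34.4 ee [0.5195 0.2117 0.1425] cmd-ee mm [ 0.8 -0.5] f [-0.5 -1.9  0.3]
model C [0.5641 0.2566] seen C [0.5634 0.2551] 48 dist 0.0617 th 0.78
[[0, 0, 0, 1.0, -2.5, 0, -1], [0, 0, 0, 1.5, -5.0, 0, -1], [0, 0, 0, 2.0, -7.5, 0, -1], [0, 0, 0, 2.5, -9.5, 0, -1], [0, 0, 0, 3.0, -11.0, 0, -1], [0, 0, 0, 3.0, -12.0, 0, -1], [0, 0, 0, 3.0, -12.5, 0, -1]]
end C [0.5712 0.2651] th 0.719 head 0.223 to mat 0.0085
```

Request:
jog_arm(
  plan=[
    [0, 0, 0, 2, -2, 0, -1],
    [0, 0, 0, 4, -4, 0, -1],
    [0, 0, 0, 6, -5.5, 0, -1],
    [0, 0, 0, 7.5, -7, 0, -1],
    [0, 0, 0, 9, -8.5, 0, -1],
    [0, 0, 0, 10, -9.5, 0, -1],
    [0, 0, 0, 11, -10.5, 0, -1],
    [0, 0, 0, 11.5, -11, 0, -1],
    [0, 0, 0, 11.5, -11, 0, -1],
  ],
)

```text
time: 35.35
ee_pos: [0.5315, 0.2221, 0.1425]
eef_rot: [1.0, -0.021, 0.0, -0.0]
ft_force: [-1.1, 0.5, 0.8]
width: 0.016
grip_force: 50.0
```

```bash
python3 - <<'E'
from plan import *
c,k,_,_=dolly("scene","pics/end_s.png");print(c,k,(M-c)*1000)
s=status.read_state();print(s["ee_pos"],s["time"])
T=camera("top");P=cloud(T);h=cv2.cvtColor(T["image"],cv2.COLOR_RGB2HSV)
m=(cv2.inRange(h,np.array((4,50,90)),np.array((18,170,255)))>0)&(np.hypot(P[:,:,0]-.575,P[:,:,1]-.265)<.09)&(P[:,:,2]>.01)&(P[:,:,2]<.04)
print("top",m.sum(),circ(P[m],.05)[:2])
Y=cv2.inRange(h,np.array((22,120,120)),np.array((34,255,255)))>0
q=P[Y&(np.hypot(P[:,:,0]-.58,P[:,:,1]-.267)<.09)];print("mat yellow seen",len(q),circ(q)[:3] if len(q)>20 else"")
a=cv2.resize(T["image"][140:260,170:330,::-1],(640,480));cv2.imwrite("pics/end_t.png",a)
E
```

```text
[0.57483842 0.26651694] 37 [4.66157668 0.48305631]
[0.53148805 0.22209264 0.14251587] 35.4h.py:18: RuntimeWarning: Mean of empty slice.
  return least_squares(f,[*P[:,:2].mean(0),.05],loss="soft_l1",f_scale=.002).x
  ret = um.true_divide(
Traceback (most recent call last):
  File "h.py", line 18, in circ
    return least_squares(f,[*P[:,:2].mean(0),.05],loss="soft_l1",f_scale=.002).x
           ~~~~~~~~~~~~~^^^^^^^^^^^^^^^^^^^^^^^^^^^^^^^^^^^^^^^^^^^^^^^^^^^^^^
ValueError: Initial guess is outside of provided bounds
```

Dolly is about 5 mm from the mat centre. Back off, then up.

Request:
jog_arm(
  plan=[
    [0, 0, 0, -2, 2, 0, -1],
    [0, 0, 0, -6, 6.5, 0, -1],
    [0, 0, 0, -14, 15, 0, -1],
    [0, 0, 0, -24, 26, 0, -1],
    [0, 0, 0, -30, 33, 0, -1],
    [0, 0, 0, -30, 33, -20, -1],
    [0, 0, 0, -30, 33, -50, -1],
    [0, 0, 0, -30, 33, -90, -1],
    [0, 0, 0, -30, 33, -130, -1],
    [0, 0, 0, -30, 33, -150, -1],
    [0, 0, 0, -30, 33, -150, -1],
    [0, 0, 0, -30, 33, -150, -1],
  ],
)

```text
time: 36.65
ee_pos: [0.4998, 0.1899, 0.2922]
eef_rot: [1.0, -0.021, 0.0, 0.0]
ft_force: [0.1, 1.0, -1.1]
width: 0.0155
grip_force: 50.0
```

Request:
jog_arm(
  plan=[
    [0, 0, 0, -30, 150, -20, -1],
    [0, 0, 0, -30, 150, -20, -1],
    [0, 0, 0, -30, 150, -20, -1],
    [0, 0, 0, -30, 150, -20, -1],
    [0, 0, 0, -30, 150, -20, -1],
    [0, 0, 0, -30, 150, -20, -1],
    [0, 0, 0, -30, 150, -20, -1],
    [0, 0, 0, -30, 150, -20, -1],
  ],
)

```text
time: 37.45
ee_pos: [0.4639, 0.0428, 0.3121]
eef_rot: [1.0, -0.019, -0.0, -0.0]
ft_force: [-1.0, 1.0, -1.1]
width: 0.0159
grip_force: 50.0
```

```bash
python3 - <<'E'
from plan import *
s=status.read_state();print(s["time"],s["ee_pos"],s["width"],s["ft_force"])
c,k,S,_=dolly("scene","pics/end_s.png");print(c,k,(M-c)*1000)
T=camera("top");P=cloud(T);h=cv2.cvtColor(T["image"],cv2.COLOR_RGB2HSV)
m=(cv2.inRange(h,np.array((4,50,90)),np.array((18,170,255)))>0)&(np.hypot(P[:,:,0]-.575,P[:,:,1]-.265)<.09)&(P[:,:,2]>.01)&(P[:,:,2]<.04)
print("top",m.sum(),circ(P[m],.05)[:2] if m.sum()>5 else "")
cv2.imwrite("pics/end2.png",np.vstack([cv2.resize(S["image"][100:320,140:500,::-1],(480,293)),cv2.resize(T["image"][100:280,160:460,::-1],(480,288))]))
E
```

```text
37.45 [0.46390638 0.04281527 0.31207417] 0.015917959400147955 [-1.01485243  0.96905137 -1.07915446]
[0.57417801 0.26654155] 42 [5.32198925 0.45845414]
top 15 [0.57840633 0.26173553]
```

View pics/end2.png

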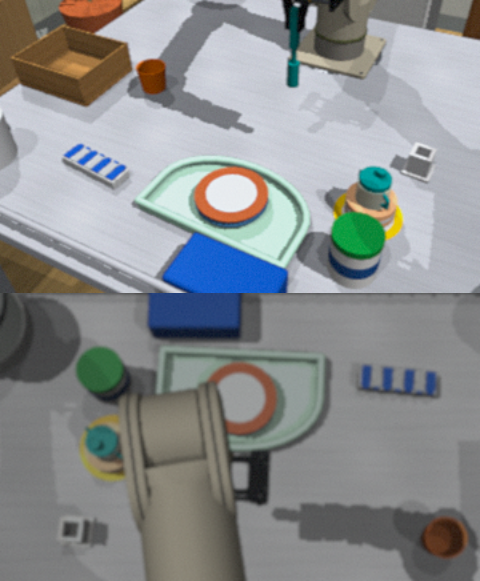

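The dolly stands upright on the mat, with its bottle at (375,185) in the upper crop and (102,440) in the lower one. The spoon is in the air at (293,60) and everything else is in place.

```bash
python3 -c "
from bench import order;print(order.close_job())"
```

```text
the job is handed in; nothing more can be done
None
```

The dolly is parked upright on the yellow mat, about 5 mm from its centre; it was pushed only with the spoon's head, including a six-second stretch commanded without a pause, the spoon is held up clear, and the job is handed in.

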